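# Unload the electrode conditioning drawer onto the drying stand

### The arm

A 6-joint arm with a two-finger parallel gripper is mounted at the origin on a cart in front of the work surface, level with it; the furniture and walls round the work are solid. World frame = base frame: x ahead of the robot, y to its left, z up, the work surface at z = 0. Lengths are in m, angles in rad, forces in N, time in s.
With the tool pointing down it reaches from about 0.35 to 0.975 m from the base axis. Payload 17.4 kg.
Tool frame: the origin (TCP) lies between the finger pads; the fingertips stand 22 mm ahead of it and the grasp point (between the pads) lies 3 mm ahead of it; z points along the fingers, y is the line along which they close (so a half turn about z gives the same grasp; the last joint's range is limited). The gripper opens to 85 mm and grips with 20 to 120 N. Pads are 22 mm wide; open, the fingers measure 114 mm over their backs; the gripper's body (76 mm by 85 mm) begins 54 mm behind the grasp point. The pads swing forward as they close: fully open they stand 13 mm farther back than shut.
Start: joints at [-1.16, 0.116, 1.442, -0, 1.584, -0.038], TCP at [0.293, -0.608, 0.253] pointing down, gripper open.
Joint ranges: [-2.83, 2.83], [-0.83, 2.19], [0.07, 2.5], [-1.14, 4.28], [0.01, 3], [-2.97, 2.97]. Speed limits (rad/s): [1.89, 1.89, 2.22, 3.14, 3.14, 3.14].

### API

Orientations are given as [roll, pitch, yaw] about the fixed x, y, z axes, in that order (R = Rz(yaw) Ry(pitch) Rx(roll)).
In Python, from plant import robot gives the robot as it stands.
- The arm moves only by the tool arm_command, never from a script. Its argument "rows" is a list of rows, each an object with "offset": the shift along the tool's x, y, z in mm, a list of three; "turn": the turn, a rotation vector about the tool's x, y, z in rad, a list of three; "claw": the opening, from 0 (shut) to 1 (fully open). A call has 1 to 20 rows; each row shifts and turns the commanded pose from where the row before left it, along the tool's axes as they then stand; what a row does not reach is not made up. A row lasts 1/12 s, in which the tool goes at most 41.7 mm and 7.16 degrees, less where a joint would pass 70% of its speed; a pose out of reach is approached as far as the arm can. A call is refused whole if a number of a shift passes 41.7 or a number of a turn 0.125, either way. A call with a gripper value outside its range is refused whole. The fingers move at their own pace and stop on an object; "grip_force" is the grip in N (left out, the last holds). Time passes only in rows, so rows that do not move let the fingers close. It gives the time, the measured TCP pose, the force, the opening and the grip force at its end, in the units of the state.
- robot.sense(): the state, without advancing time (a new reading comes with each control period).
- robot.snapshot(name): name is "scene" or "side" or "wrist"; returns a dict with "frame" (384x512x3 uint8, red, green, blue), "fx", "fy", "cx", "cy" (pixels), "dist" ([k1, k2, p1, p2, k3] as OpenCV has them; the pictures are not rectified), "extrinsics" (4x4, takes a point from world to camera coordinates). Camera axes: x right, y down, z forward; pixel columns grow to the right and rows downward; lengths in m; the calibration is good to about 2 mm. A picture is of the moment at which its call begins. There is no depth.
- robot.finish_job(): hands the job in; it is judged then, once.
Trained networks look in the newest picture that a camera, given by its name, has taken for a name from the list of things; names that differ only in an ending like _2 or _b are one class to them, and where a whole thing is asked for, a point or a joint stands for the part that bears it (a point fixed in the world has none). Each returns a list of dicts, best first, with "conf" (0 to 1); they miss things now and then, are a little off and sometimes report something else, mostly with a low value. They report only what shows in the picture. A call takes as long as a camera call. They do not tell look-alikes from the thing itself.
- robot.recognise(target, camera): "bbox" ([left, top, width, height] in pixels, round what is visible of it).
- robot.trace(target, camera): "pixels" (384x512 bool, what is visible of it) and "bbox" ([left, top, width, height] in pixels, round what is visible of it).
- robot.mark_of(target, camera): "xy" ([column, row] in pixels: a listed point, or the origin of a listed thing).
The state is a dict: "time": time; "q": joint angles; "qd": joint speeds; "effort": joint torques, N m; "tool_pos": TCP position; "orientation": TCP orientation; "ft_force": force on the tool from outside, world axes, zero at the start; "ft_torque": the same for the moment, N m; "finger_gap": opening from 0.0 (shut) to 1.0 (fully open); "grasp_force": force on a finger pad.
Only numpy, scipy, OpenCV 4.12 (cv2) and the standard library are available. Lean on these libraries where they do the work, as an engineer would, in place of code of your own. Each camera call takes 0.05 s, during which the arm holds its last target. There are 200 camera calls.

### The job

The electrode boards have finished conditioning: pull the unit's drawer right out to its stop, free each board in it by swinging the ejector levers at its two ends outward, and hang every board by its handle on a hook of the drying stand, in front of the one that already hangs there, without dislodging that one. When all hang still, push the drawer fully shut, and knock over none of the bottles or the beaker.

Things in the scene. Friction and masses are not known exactly. Their poses are not given: they have to be found in the camera images.
- unit: conditioning unit: grey steel box on 22 mm feet, fixed; 158 mm deep (x), 212 wide (y), top at z = 124 mm. Origin: centre of its footprint, bench level; x runs from its front to its back. The white front panel (top z = 123) belongs to its one drawer; things up to 20 mm high may lie under the opened drawer
- drawer (a joint): slide of the drawer, m: 0 = shut, 0.168 = fully out at its stop (towards the unit's -x). Resists with about 1.5 N and stays where it is left. In it are three board sockets in a row, at x = -37 (front), 1 (middle) and 39 mm (rear) in the unit's frame when shut, y = 0; each a channel 22 mm deep along y
- drawer_bar (a point): middle of the drawer's bar handle: round steel bar 10 mm thick, 100 mm long along the unit's y, 36 mm before the front panel, 111 mm above the bench; moves with the drawer
- board_1: electrode board in the front socket (absent in some runs). Upright green board 6 mm thick (x), 76 wide (y), 42 high with a grey loop handle on its upper edge. Origin: middle of its lower edge, z up; the eye of the handle (where a hook's axis lies when it hangs) is at z = 64.5 mm. Seated, the origin is 42 mm above the bench. About 80 g
- board_2: same kind of board, in the middle socket (absent in some runs). Handle of all boards, in mm: two straight legs, z 42 (board's upper edge) to 64, 10 thick in x, outer faces at y = -20 and 20; above them a gable roof, top at 76. The opening under it goes through along x: 28 wide, z 42 to 62 at the legs, to 69 in the middle
- board_3: same kind of board, in the rear socket (absent in some runs)
- stand: drying stand, fixed: white drip tray 165 x 225 mm, at its back two posts and a cross bar (top z = 151 mm) from which two level steel hooks, 112 mm apart, point forward (the stand's -x). Origin: bench level; x from its front to its back, z up
- hook_left (a point): root of the left (+y) hook, on its axis, 135 mm above the bench; axes as the stand's. Round bar 8 mm thick, level from here to x = -106 mm; then the tip turns up, ending at x = -117 mm, 10 mm above the axis. A board already hangs with its eye 16 to 32 mm from here; boards 24 mm apart hang clear of each other
- hung_left: board of the same kind that hangs on the left hook near its root from the start; origin at its lower edge, as for the others
- hook_right (a point): root of the right (-y) hook, on its axis, 135 mm above the bench; axes as the stand's. Round bar 8 mm thick, level from here to x = -106 mm; then the tip turns up, ending at x = -117 mm, 10 mm above the axis. A board already hangs with its eye 16 to 32 mm from here; boards 24 mm apart hang clear of each other
- hung_right: board of the same kind that hangs on the right hook near its root from the start; origin at its lower edge, as for the others
- lever_left_1 (a joint): ejector lever at the left (+y) end of the front socket, rad: 0 = upright, its nose over the board's shoulder so that the board cannot be lifted; free of it from about 0.15; 0.5 = its stop, swung outward (+y), having pried that end of the board up about 3 mm. Needs about 0.08 N m and stays where it is left
- lever_right_1 (a joint): as lever_left_1, at the right (-y) end of the front socket; grows as it swings outward (-y). All levers: hinge along the unit's x at the socket's x, y = 33 mm (left) or -33 mm (right) in the unit's frame, 38 mm above the bench
- lever_left_2 (a joint): as lever_left_1, middle socket. All levers end at the top in a finger paddle, 13 mm wide along the unit's x, 8 thick, 22 high, to be pinched across the 13 mm from above. At angle a its centre lies 15 cos a + 70 sin a mm outward of the hinge and 70 cos a - 15 sin a above it
- lever_right_2 (a joint): as lever_right_1, middle socket
- lever_left_3 (a joint): as lever_left_1, rear socket
- lever_right_3 (a joint): as lever_right_1, rear socket
- wash_bottle: wash bottle, 68x100x225 mm, right of the stand; bystander, origin at the middle of its base
- bottle_desorb: brown bottle 60 mm thick, 118 mm high, right of the stand; bystander, origin at the middle of its base
- bottle_regen: white bottle 47 mm thick, 98 mm high, right of the stand; bystander, origin at the middle of its base
- beaker: small beaker 46 mm thick, 60 mm high, between unit and stand; bystander, origin at the middle of its base
- petri_dish: petri dish 61 mm across, 16 mm high, bystander at the front of the bench; origin at the middle of its base
- lab_timer: small timer 62x68x20 mm, bystander at the front of the bench; origin at the middle of its base
Not all that is in view belongs to the job. Leave any red look-alike of the hung_left alone.

How it is judged:
On the way, in this order (a step that is already met when the one before it is completed fails the run):
1. the drawer is pulled out to its stop (value of joint drawer above 0.158 m), for 0.2 s.
2. every board hangs on a hook, with those that hung there before (((x of board_1 in the frame of hook_left between -0.108 and -0.002 m and y of board_1 in the frame of hook_left between -0.015 and 0.015 m and z of board_1 in the frame of hook_left between -0.0715 and -0.0575 m) or (x of board_1 in the frame of hook_right between -0.108 and -0.002 m and y of board_1 in the frame of hook_right between -0.015 and 0.015 m and z of board_1 in the frame of hook_right between -0.0715 and -0.0575 m)) and angle between each of board_1, board_2, board_3, hung_left, hung_right's own z axis and vertical below 0.25 rad and linear speed of each of board_1, board_2, board_3, hung_left, hung_right below 0.03 m/s and ((x of board_2 in the frame of hook_left between -0.108 and -0.002 m and y of board_2 in the frame of hook_left between -0.015 and 0.015 m and z of board_2 in the frame of hook_left between -0.0715 and -0.0575 m) or (x of board_2 in the frame of hook_right between -0.108 and -0.002 m and y of board_2 in the frame of hook_right between -0.015 and 0.015 m and z of board_2 in the frame of hook_right between -0.0715 and -0.0575 m)) and ((x of board_3 in the frame of hook_left between -0.108 and -0.002 m and y of board_3 in the frame of hook_left between -0.015 and 0.015 m and z of board_3 in the frame of hook_left between -0.0715 and -0.0575 m) or (x of board_3 in the frame of hook_right between -0.108 and -0.002 m and y of board_3 in the frame of hook_right between -0.015 and 0.015 m and z of board_3 in the frame of hook_right between -0.0715 and -0.0575 m)) and (x of hung_left in the frame of hook_left between -0.108 and -0.002 m and y of hung_left in the frame of hook_left between -0.015 and 0.015 m and z of hung_left in the frame of hook_left between -0.0715 and -0.0575 m) and (x of hung_right in the frame of hook_right between -0.108 and -0.002 m and y of hung_right in the frame of hook_right between -0.015 and 0.015 m and z of hung_right in the frame of hook_right between -0.0715 and -0.0575 m)), for 0.2 s.
At the end, for the whole second after the job is handed in: every board, with the two that hung there from the start, hangs by its handle on one of the two hooks: origin under the hook between its root and tip, within 15 mm sideways, 57.5 to 71.5 mm below its axis, upright within 0.25 rad, at rest; the drawer is shut to within 6 mm (all of step 2 and value of joint drawer below 0.006 m); the robot touches nothing.
It fails at once if a board that hung on the stand from the start falls (height (world z) of any of hung_left, hung_right below 0.04 m).
It fails at once if a bottle or the beaker is knocked over (angle between any of wash_bottle, bottle_desorb, bottle_regen, beaker's own z axis and vertical above 0.6 rad).
Of board_1, board_2, board_3 only 2 to 3 are there at a start; the rules pass over those that are not, and their reading is None.
At some moment in a run one of petri_dish, lab_timer may be knocked a few centimetres aside while the robot is not near it.
Once in a run the grip may slacken for a moment while it holds something.
It also fails if it takes over 210 s, if anything falls off the work surface, if the arm or the gripper's body presses on something with over 40 N, if the wrist force passes 120 N, or if a joint passes its speed limit or range.

## Working session

There is one attempt and no reset: what is moved stays moved. The work goes in short steps, Python scripts to look and compute and a tool call to move; the robot and the scene stay as the last step left them, time stands still between calls to the robot, and variables do not carry over. Pictures are saved under pics/ and viewed, at most 14 in all, crops included, and the job is handed in when it is done.

Besides the shell and the picture viewer there is one more tool, called after ">>>" as name([rows], argument=value, ...), one row to a line, values as JSON. arm_command: Moves the arm, as the interface text tells. Its arguments: {"type":"object","properties":{"rows":{"type":"array"},"grip_force":{"type":"number"}},"required":["rows"]}

```bash
mkdir -p pics; ls
cat > h.py <<'E'
import numpy as np, cv2
from plant import robot
def snap(n,f=None):
    s=robot.snapshot(n)
    if f: cv2.imwrite('pics/'+f,cv2.cvtColor(s['frame'],cv2.COLOR_RGB2BGR))
    return s
def KD(s): return np.array([[s['fx'],0,s['cx']],[0,s['fy'],s['cy']],[0,0,1.]]),np.array(s['dist'],float)
def ray(s,uv):
    K,D=KD(s); p=cv2.undistortPoints(np.array([[uv]],float),K,D)[0,0]
    E=np.array(s['extrinsics']); R,t=E[:3,:3],E[:3,3]
    d=R.T@np.array([p[0],p[1],1]); return -R.T@t,d/np.linalg.norm(d)
def atz(s,uv,z):
    c,d=ray(s,uv); return c+d*(z-c[2])/d[2]
def tri(obs):
    A=np.zeros((3,3));b=np.zeros(3)
    for s,uv in obs:
        c,d=ray(s,uv);P=np.eye(3)-np.outer(d,d);A+=P;b+=P@c
    x=np.linalg.solve(A,b); return x,[round(1000*np.linalg.norm((np.eye(3)-np.outer(ray(*o)[1],ray(*o)[1]))@(x-ray(*o)[0])),1) for o in obs]
def proj(s,P):
    K,D=KD(s);E=np.array(s['extrinsics']); r,_=cv2.Rodrigues(E[:3,:3])
    return cv2.projectPoints(np.array(P,float).reshape(-1,3),r,E[:3,3],K,D)[0][:,0]
E
python3 - <<'E'
from h import *
np.set_printoptions(precision=3,suppress=True)
S={}
for c in ['scene','side','wrist']:
    S[c]=snap(c,c+'0.png'); E=np.array(S[c]['extrinsics']); print(c,-E[:3,:3].T@E[:3,3],E[2,:3],S[c]['fx'])
for c in ['scene','side']:
  for t in ['unit','drawer_bar','stand','hook_left','hook_right','hung_left','board_1','lever_left_1','lever_right_1','beaker','wash_bottle','bottle_desorb','bottle_regen','petri_dish','lab_timer']:
    print(c,t,[(np.round(m['xy']).tolist(),round(m['conf'],2)) for m in robot.mark_of(t,c)][:8])
print(robot.sense())
E
```

```text
pics
scene [-0.927 -0.078  0.978] [ 0.857  0.009 -0.515] 490.7641336598982
side [-0.547  0.643  0.786] [ 0.751 -0.48  -0.454] 467.48884585780036
wrist [ 0.359 -0.575  0.375] [-0.263 -0.126 -0.956] 306.160869761647
scene unit [([178.0, 199.0], 0.88)]
scene drawer_bar [([182.0, 189.0], 0.61)]
scene stand [([300.0, 213.0], 0.91)]
scene hook_left [([282.0, 171.0], 0.56)]
scene hook_right [([313.0, 175.0], 0.81)]
scene hung_left [([244.0, 213.0], 0.58), ([283.0, 189.0], 0.47)]
scene board_1 [([375.0, 218.0], 0.27)]Traceback (most recent call last):
  File "<stdin>", line 8, in <module>
ValueError: it knows: beaker, board, bottle_desorb, bottle_regen, drawer_bar, hook_left, hook_right, hung_left, hung_right, lab_timer, petri_dish, stand, unit, wash_bottle
```

Run:
```python
from h import *
np.set_printoptions(precision=3,suppress=True)
S={c:snap(c) for c in ['scene','side']}
hz={'unit':0,'drawer_bar':.111,'stand':0,'hook_left':.135,'hook_right':.135,'hung_left':.0705,'hung_right':.0705}
for t in ['unit','drawer_bar','stand','hook_left','hook_right','hung_left','hung_right','board','beaker','wash_bottle','bottle_desorb','bottle_regen','petri_dish','lab_timer']:
  M={c:robot.mark_of(t,c) for c in S}
  for c in S: print(c,t,[(np.round(m['xy']).tolist(),round(m['conf'],2),atz(S[c],m['xy'],hz.get(t,0))[:2].round(3).tolist()) for m in M[c]][:5])
  if all(M.values()): print('   tri',*tri([(S[c],M[c][0]['xy']) for c in S]))
a=cv2.imread('pics/scene0.png')[120:320,100:460]; b=cv2.imread('pics/side0.png')
cv2.imwrite('pics/s0.png',cv2.resize(a,(792,440),interpolation=cv2.INTER_CUBIC))
cv2.imwrite('pics/s1.png',cv2.resize(b,(768,576),interpolation=cv2.INTER_CUBIC))
print(robot.sense())
```

```text
scene unit [([178.0, 199.0], 0.83, [0.666, 0.251])]
side unit [([150.0, 242.0], 0.91, [0.664, 0.258]), ([210.0, 228.0], 0.3, [0.648, 0.055]), ([350.0, 203.0], 0.2, [0.542, -0.466])]
   tri [ 0.677  0.254 -0.008] [np.float64(0.5), np.float64(0.5)]
scene drawer_bar [([181.0, 191.0], 0.9, [0.538, 0.211]), ([314.0, 188.0], 0.59, [0.568, -0.251])]
side drawer_bar [([173.0, 228.0], 0.6, [0.533, 0.228]), ([239.0, 272.0], 0.47, [0.255, 0.175])]
   tri [0.564 0.217 0.093] [np.float64(1.8), np.float64(1.8)]
scene stand [([298.0, 214.0], 0.56, [0.569, -0.201])]
side stand [([286.0, 216.0], 0.96, [0.585, -0.206]), ([365.0, 217.0], 0.19, [0.435, -0.44])]
   tri [ 0.576 -0.201  0.001] [np.float64(4.6), np.float64(4.6)]
scene hook_left [([282.0, 171.0], 0.71, [0.645, -0.142])]
side hook_left [([266.0, 177.0], 0.84, [0.642, -0.16])]
   tri [ 0.615 -0.141  0.15 ] [np.float64(0.4), np.float64(0.4)]
scene hook_right [([314.0, 174.0], 0.77, [0.625, -0.255])]
side hook_right [([289.0, 172.0], 0.59, [0.636, -0.249])]
   tri [ 0.646 -0.257  0.127] [np.float64(2.5), np.float64(2.5)]
scene hung_left [([281.0
[... 1209 characters left out ...]
9.0, 273.0], 0.55, [0.384, 0.099]), ([360.0, 216.0], 0.46, [0.453, -0.431])]
scene lab_timer [([180.0, 251.0], 0.61, [0.34, 0.194])]
side lab_timer [([213.0, 292.0], 0.81, [0.345, 0.203])]
   tri [ 0.357  0.198 -0.012] [np.float64(1.0), np.float64(1.0)]
{'time': 2.0, 'q': array([-1.16 ,  0.116,  1.442, -0.   ,  1.584, -0.038]), 'qd': array([-0.002, -0.001,  0.001,  0.   , -0.001, -0.   ]), 'effort': array([  0.007, -73.173, -63.264,   0.   ,   0.001,  -0.   ]), 'tool_pos': array([ 0.293, -0.608,  0.253]), 'orientation': array([3.142, 0.   , 0.449]), 'ft_force': array([-0.296, -0.551,  1.361]), 'ft_torque': array([-0.053, -0.004,  0.011]), 'grasp_force': 0.0, 'finger_gap': 0.9993433457012725}
```

View pics/s0.png

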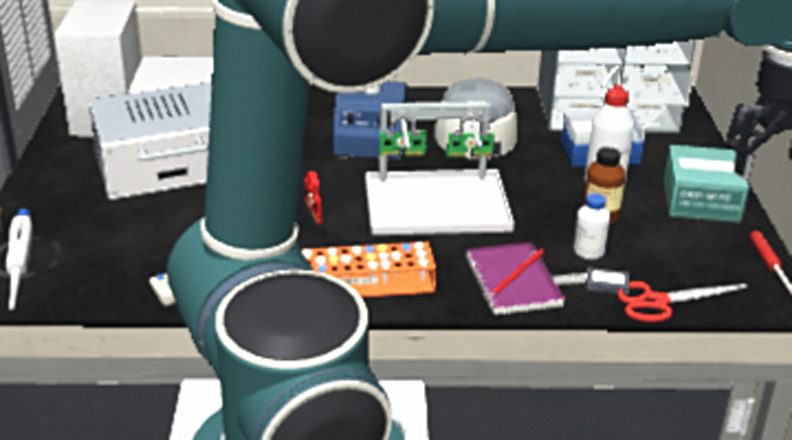

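View pics/s1.png

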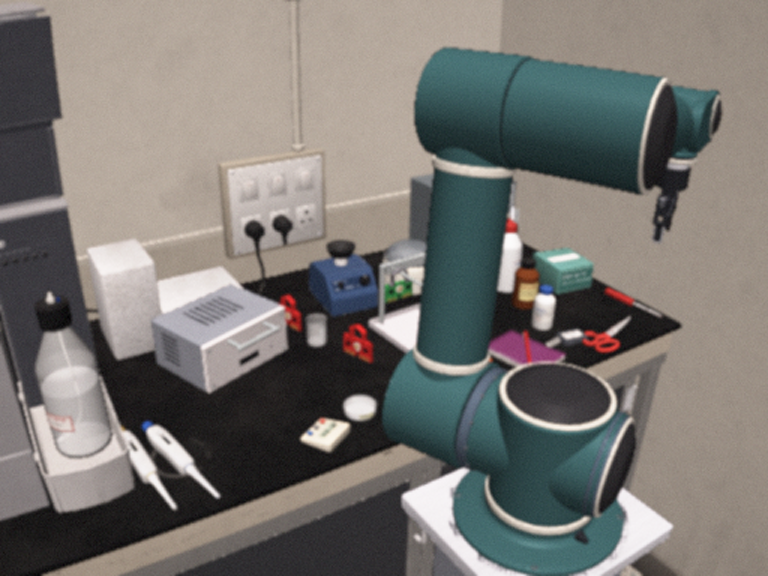

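Pictures show: unit at scene (178,199), stand with two green hung boards at (282,180)/(314,180). Look-alikes: red boards standing on the bench at side (239,230) and (195,207), which I leave alone. The real boards are hidden in the drawer. Moving above the unit for a close look.

>>> arm_command([
  {"offset": [27, -31, -5], "turn": [0, 0, 0], "claw": 1},
  {"offset": [27, -31, -5], "turn": [0, 0, 0], "claw": 1},
  {"offset": [27, -31, -5], "turn": [0, 0, 0], "claw": 1},
  {"offset": [27, -31, -5], "turn": [0, 0, 0], "claw": 1},
  {"offset": [27, -31, -5], "turn": [0, 0, 0], "claw": 1},
  {"offset": [27, -31, -5], "turn": [0, 0, 0], "claw": 1},
  {"offset": [27, -31, -5], "turn": [0, 0, 0], "claw": 1},
  {"offset": [27, -31, -5], "turn": [0, 0, 0], "claw": 1},
  {"offset": [27, -31, -5], "turn": [0, 0, 0], "claw": 1},
  {"offset": [27, -31, -5], "turn": [0, 0, 0], "claw": 1},
  {"offset": [27, -31, -5], "turn": [0, 0, 0], "claw": 1},
  {"offset": [27, -31, -5], "turn": [0, 0, 0], "claw": 1},
  {"offset": [27, -31, -5], "turn": [0, 0, 0], "claw": 1},
  {"offset": [27, -31, -5], "turn": [0, 0, 0], "claw": 1},
  {"offset": [27, -31, -5], "turn": [0, 0, 0], "claw": 1},
  {"offset": [27, -31, -5], "turn": [0, 0, 0], "claw": 1},
  {"offset": [27, -31, -5], "turn": [0, 0, 0], "claw": 1},
  {"offset": [27, -31, -5], "turn": [0, 0, 0], "claw": 1},
  {"offset": [27, -31, -5], "turn": [0, 0, 0], "claw": 1},
  {"offset": [27, -31, -5], "turn": [0, 0, 0], "claw": 1},
])

```text
time: 3.67
tool_pos: [0.5103, 0.187, 0.3538]
orientation: [3.141, -0.001, 0.449]
ft_force: [0.9, -1.3, 0.6]
finger_gap: 1.001
grasp_force: 0.0
```

>>> arm_command([
  {"offset": [0, 0, 0], "turn": [0, 0, -0.1], "claw": 0.4},
  {"offset": [0, 0, 0], "turn": [0, 0, -0.1], "claw": 0.4},
  {"offset": [0, 0, 0], "turn": [0, 0, -0.1], "claw": 0.4},
  {"offset": [0, 0, 0], "turn": [0, 0, -0.1], "claw": 0.4},
  {"offset": [0, 0, 0], "turn": [0, 0, -0.1], "claw": 0.4},
  {"offset": [0, 0, 0], "turn": [0, 0, -0.1], "claw": 0.4},
  {"offset": [0, 0, 0], "turn": [0, 0, -0.1], "claw": 0.4},
  {"offset": [0, 0, 0], "turn": [0, 0, -0.1], "claw": 0.4},
  {"offset": [0, 0, 0], "turn": [0, 0, -0.1], "claw": 0.4},
  {"offset": [0, 0, 0], "turn": [0, 0, -0.1], "claw": 0.4},
  {"offset": [0, 0, 0], "turn": [0, 0, -0.1], "claw": 0.4},
  {"offset": [0, 0, 0], "turn": [0, 0, -0.1], "claw": 0.4},
  {"offset": [0, 0, 0], "turn": [0, 0, -0.1], "claw": 0.4},
  {"offset": [0, 0, 0], "turn": [0, 0, -0.08], "claw": 0.4},
  {"offset": [0, 0, 0], "turn": [0, 0, 0], "claw": 0.4},
])

```text
time: 4.92
tool_pos: [0.5104, 0.1847, 0.3534]
orientation: [3.141, -0.0, 1.833]
ft_force: [0.6, 0.8, 0.3]
finger_gap: 0.401
grasp_force: 0.0
```

Run:
```python
from h import *
np.set_printoptions(precision=3,suppress=True)
S={'wrist':snap('wrist','w1.png'),'scene':snap('scene','sc1.png')}
st=robot.sense();print(st['time'],st['tool_pos'],st['orientation'],st['finger_gap'])
hz={'drawer_bar':.111,'hook_left':.135,'hook_right':.135,'hung_left':.0705,'hung_right':.0705}
for c in S:
 for t in ['unit','drawer_bar','hook_left','hook_right','hung_left','hung_right','stand','beaker']:
  for m in robot.mark_of(t,c)[:3]: print(c,t,np.round(m['xy']),round(m['conf'],2),atz(S[c],m['xy'],hz.get(t,0))[:2])
```

```text
5.0167 [0.51  0.185 0.353] [ 3.141 -0.     1.826] 0.39997376736319495
wrist unit [368. 118.] 0.79 [0.662 0.27 ]
wrist unit [241. 345.] 0.31 [ 0.58 -0.19]
wrist drawer_bar [298. 141.] 0.69 [0.551 0.221]
wrist hung_left [251. 251.] 0.91 [0.54  0.045]
wrist hung_left [374. 246.] 0.85 [0.711 0.101]
wrist hung_right [296. 137.] 0.33 [0.554 0.222]
wrist stand [239. 347.] 0.69 [ 0.578 -0.196]
scene unit [179. 198.] 0.81 [0.673 0.248]
scene drawer_bar [179. 191.] 0.67 [0.535 0.219]
scene hook_left [281. 172.] 0.71 [ 0.633 -0.136]
scene hook_left [373. 217.] 0.39 [ 0.347 -0.415]
scene hook_right [315. 173.] 0.97 [ 0.634 -0.259]
scene hung_left [281. 186.] 0.57 [ 0.649 -0.14 ]
scene hung_left [245. 217.] 0.48 [ 0.44  -0.013]
scene hung_left [227. 190.] 0.36 [0.617 0.06 ]
scene hung_right [314. 189.] 0.67 [ 0.628 -0.258]
scene stand [298. 212.] 0.58 [ 0.583 -0.202]
scene beaker [226. 200.] 0.7 [0.662 0.068]
```

View pics/w1.png

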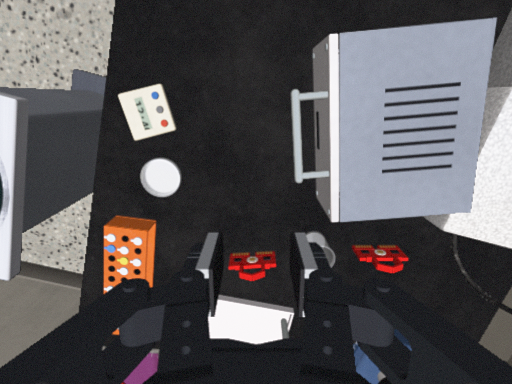

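The wrist picture shows the shut drawer's bar running from (296,92) to (299,181), and the unit top's front edge from (338,34) to (339,221). The red look-alikes stand at (252,262) and (380,257), and the beaker is at (318,245).

Run:
```python
from h import *
np.set_printoptions(precision=4,suppress=True)
s=snap('wrist')
a,b=atz(s,(296,92),.111),atz(s,(299,181),.111); print(a,b,np.linalg.norm(a-b),(a+b)/2,np.arctan2(-(a-b)[0],(a-b)[1]))
for z in (.124,):
  a,b=atz(s,(338,34),z),atz(s,(339,221),z); print(a,b,np.linalg.norm(a-b),(a+b)/2,np.arctan2(-(a-b)[0],(a-b)[1]))
  a,b=atz(s,(495,19),z),atz(s,(471,211),z); print(a,b,np.linalg.norm(a-b),(a+b)/2,np.arctan2(-(a-b)[0],(a-b)[1]))
```

```text
[0.533  0.2734 0.111 ] [0.5672 0.1745 0.111 ] 0.10463079708843846 [0.5501 0.224  0.111 ] 0.3330672239925712
[0.5567 0.3384 0.124 ] [0.6275 0.1411 0.124 ] 0.20957318407359046 [0.5921 0.2398 0.124 ] 0.3441910601288062
[0.7062 0.3914 0.124 ] [0.7781 0.1948 0.124 ] 0.20928887249287695 [0.7421 0.2931 0.124 ] 0.3509259534274941
```

>>> arm_command([
  {"offset": [0, 0, 0], "turn": [0, 0, -0.09], "claw": 0.35},
  {"offset": [12, 26, 0], "turn": [0, 0, 0], "claw": 0.35},
  {"offset": [11, 25, 0], "turn": [0, 0, 0], "claw": 0.35},
  {"offset": [0, 0, 30], "turn": [0, 0, 0], "claw": 0.35},
  {"offset": [0, 0, 30], "turn": [0, 0, 0], "claw": 0.35},
  {"offset": [0, 0, 30], "turn": [0, 0, 0], "claw": 0.35},
  {"offset": [0, 0, 30], "turn": [0, 0, 0], "claw": 0.35},
  {"offset": [0, 0, 30], "turn": [0, 0, 0], "claw": 0.35},
  {"offset": [0, 0, 30], "turn": [0, 0, 0], "claw": 0.35},
  {"offset": [0, 0, 0], "turn": [0, 0, 0], "claw": 0.35},
  {"offset": [0, 0, 0], "turn": [0, 0, 0], "claw": 0.35},
])

```text
time: 6.78
tool_pos: [0.5501, 0.2236, 0.1728]
orientation: [-3.139, -0.0, 1.919]
ft_force: [0.2, 0.8, 0.5]
finger_gap: 0.35
grasp_force: 0.0
```

Run:
```python
from h import *
np.set_printoptions(precision=4,suppress=True)
s=snap('wrist','w2.png'); st=robot.sense(); print(st['tool_pos'],st['orientation'],st['ft_force'])
```

```text
[0.5508 0.2239 0.1748] [3.1409 0.     1.9188] [ 0.0038 -0.2564  0.844 ]
```

View pics/w2.png

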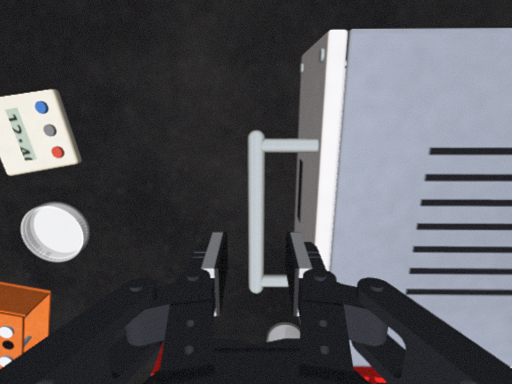

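The bar at column 256 is centred between the pads (215 and 300). Lowering to grip it.

>>> arm_command([
  {"offset": [0, 0, 20], "turn": [0, 0, 0], "claw": 0.33},
  {"offset": [0, 0, 20], "turn": [0, 0, 0], "claw": 0.33},
  {"offset": [0, 0, 20], "turn": [0, 0, 0], "claw": 0.33},
  {"offset": [0, 0, 0], "turn": [0, 0, 0], "claw": 0.33},
  {"offset": [0, 0, 0], "turn": [0, 0, 0], "claw": 0},
  {"offset": [0, 0, 0], "turn": [0, 0, 0], "claw": 0},
  {"offset": [0, 0, 0], "turn": [0, 0, 0], "claw": 0},
  {"offset": [0, 0, 0], "turn": [0, 0, 0], "claw": 0},
], grip_force=40)

```text
time: 7.5
tool_pos: [0.5497, 0.2235, 0.1156]
orientation: [-3.139, 0.0, 1.919]
ft_force: [-18.2, -7.4, 5.3]
finger_gap: 0.097
grasp_force: 39.8
```

>>> arm_command([
  {"offset": [0, -8, 0], "turn": [0, 0, 0], "claw": 0},
  {"offset": [0, -16, 0], "turn": [0, 0, 0], "claw": 0},
  {"offset": [0, -16, 0], "turn": [0, 0, 0], "claw": 0},
  {"offset": [0, -16, 0], "turn": [0, 0, 0], "claw": 0},
  {"offset": [0, -16, 0], "turn": [0, 0, 0], "claw": 0},
  {"offset": [0, -16, 0], "turn": [0, 0, 0], "claw": 0},
  {"offset": [0, -16, 0], "turn": [0, 0, 0], "claw": 0},
  {"offset": [0, -16, 0], "turn": [0, 0, 0], "claw": 0},
  {"offset": [0, -16, 0], "turn": [0, 0, 0], "claw": 0},
  {"offset": [0, -14, 0], "turn": [0, 0, 0], "claw": 0},
  {"offset": [0, -10, 0], "turn": [0, 0, 0], "claw": 0},
  {"offset": [0, -6, 0], "turn": [0, 0, 0], "claw": 0},
  {"offset": [0, -3, 0], "turn": [0, 0, 0], "claw": 0},
  {"offset": [0, 0, 0], "turn": [0, 0, 0], "claw": 0},
  {"offset": [0, 0, 0], "turn": [0, 0, 0], "claw": 0},
  {"offset": [0, 0, 0], "turn": [0, 0, 0], "claw": 0},
])

```text
time: 8.83
tool_pos: [0.3925, 0.1667, 0.1156]
orientation: [3.138, -0.001, 1.919]
ft_force: [-2.9, 3.2, 9.7]
finger_gap: 0.102
grasp_force: 41.3
```

>>> arm_command([
  {"offset": [0, -2, 0], "turn": [0, 0, 0], "claw": 0},
  {"offset": [0, 0, 0], "turn": [0, 0, 0], "claw": 0.33},
  {"offset": [0, 0, 0], "turn": [0, 0, 0], "claw": 0.33},
  {"offset": [0, 0, 0], "turn": [0, 0, 0], "claw": 0.33},
  {"offset": [0, 0, -30], "turn": [0, 0, 0], "claw": 0.33},
  {"offset": [0, 0, -30], "turn": [0, 0, 0], "claw": 0.33},
  {"offset": [0, 0, -30], "turn": [0, 0, 0], "claw": 0.33},
  {"offset": [0, 30, -30], "turn": [0, 0, 0], "claw": 0.33},
  {"offset": [0, 30, -30], "turn": [0, 0, 0], "claw": 0.33},
  {"offset": [0, 30, -10], "turn": [0, 0, 0], "claw": 0.33},
  {"offset": [0, 30, 0], "turn": [0, 0, 0], "claw": 0.33},
  {"offset": [0, 0, 0], "turn": [0, 0, 0], "claw": 0.28},
  {"offset": [0, 0, 0], "turn": [0, 0, 0], "claw": 0.28},
])

```text
time: 9.92
tool_pos: [0.5022, 0.2061, 0.2714]
orientation: [-3.139, 0.0, 1.919]
ft_force: [-0.4, -0.3, -0.7]
finger_gap: 0.278
grasp_force: 0.0
```

Run:
```python
from h import *
np.set_printoptions(precision=4,suppress=True)
s=snap('wrist','w3.png'); st=robot.sense(); print(st['tool_pos'],st['orientation'],st['ft_force'])
for t in ['board','drawer_bar','unit']:
  for m in robot.mark_of(t,'wrist')[:4]: print(t,np.round(m['xy']),round(m['conf'],2),atz(s,m['xy'],dict(board=.042,drawer_bar=.111,unit=0)[t])[:2])
```

```text
[0.5015 0.2059 0.2717] [-3.14    0.0001  1.9186] [-0.0681 -0.3659  0.2616]
board [296. 161.] 0.83 [0.5441 0.2254]
board [267. 163.] 0.81 [0.513  0.2114]
board [230. 160.] 0.75 [0.4713 0.2001]
drawer_bar [130. 174.] 0.8 [0.3878 0.1691]
unit [391. 155.] 0.87 [0.6642 0.2675]
```

View pics/w3.png

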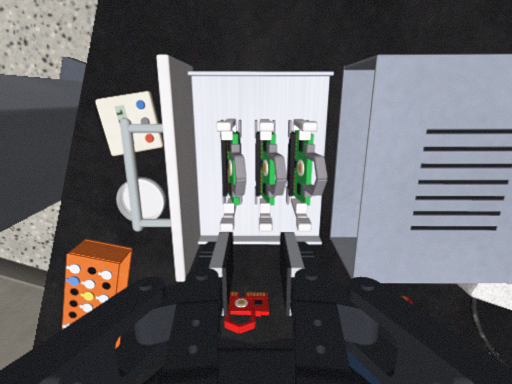

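Three boards at about (233,168), (268,170) and (305,172), with white lever paddles at rows ~127 and ~217. Next I overlay the predicted paddle tops to check the frame.

```bash
cat >> h.py <<'E'
C=np.array([.667,.2665]);U=np.array([.941,.338]);V=np.array([-.338,.941])
def un(x,y,z): return np.r_[C+x*U+y*V,z]
E
python3 - <<'E'
from h import *
np.set_printoptions(precision=4,suppress=True)
s=snap('wrist'); im=cv2.cvtColor(s['frame'],cv2.COLOR_RGB2BGR)
k=4; x0,y0=200,100; o=cv2.resize(im[y0:y0+145,x0:x0+145],None,fx=k,fy=k,interpolation=cv2.INTER_CUBIC)
for sx in (-.037,.001,.039):
  X=sx-.168
  for P in ([[X+a,sg*.048+b,.119] for sg in (1,) for a,b in ((-.0065,-.004),(.0065,-.004),(.0065,.004),(-.0065,.004))],[[X+a,-.048+b,.119] for a,b in ((-.0065,-.004),(.0065,-.004),(.0065,.004),(-.0065,.004))],[[X-.005,-.0,.118],[X+.005,0,.118]]):
    q=((proj(s,[un(*p) for p in P])-[x0,y0])*k).astype(int)
    cv2.polylines(o,[q.reshape(-1,1,2)],True,(0,0,255),1)
cv2.imwrite('pics/c1.png',o)
E
```

```text
(no output)
```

View pics/c1.png

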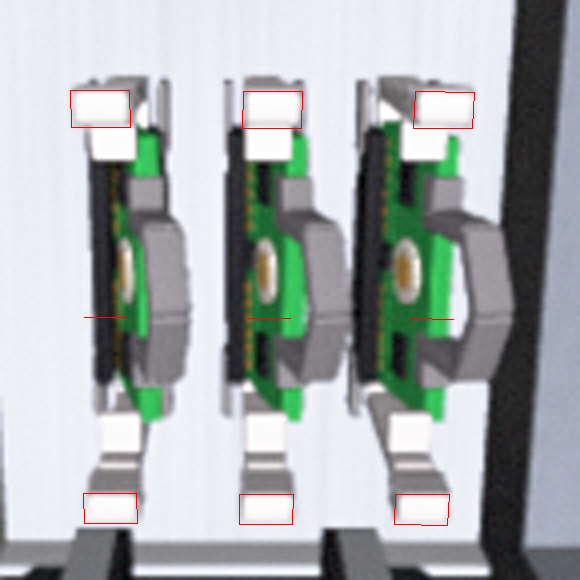

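Predicted paddles match the picture very closely (within 1 mm). The boards' handles lean about 13 mm towards +x at the top; I will measure that once the levers are open. First lever: front left.

>>> arm_command([
  {"offset": [25, -15, 0], "turn": [0, 0, 0], "claw": 0.28},
  {"offset": [24, -14, 0], "turn": [0, 0, 0], "claw": 0.28},
  {"offset": [0, 0, 30], "turn": [0, 0, 0], "claw": 0.28},
  {"offset": [0, 0, 30], "turn": [0, 0, 0], "claw": 0.28},
  {"offset": [0, 0, 30], "turn": [0, 0, 0], "claw": 0.28},
  {"offset": [0, 0, 30], "turn": [0, 0, 0], "claw": 0.28},
  {"offset": [0, 0, 20], "turn": [0, 0, 0], "claw": 0.28},
  {"offset": [0, 0, 20], "turn": [0, 0, 0], "claw": 0.28},
  {"offset": [0, 0, 0], "turn": [0, 0, 0], "claw": 0.28},
  {"offset": [0, 0, 0], "turn": [0, 0, 0], "claw": 0},
  {"offset": [0, 0, 0], "turn": [0, 0, 0], "claw": 0},
  {"offset": [0, 0, 0], "turn": [0, 0, 0], "claw": 0},
  {"offset": [0, 0, 0], "turn": [0, 0, 0], "claw": 0},
], grip_force=30)

```text
time: 11.25
tool_pos: [0.4576, 0.242, 0.1126]
orientation: [3.141, 0.0, 1.919]
ft_force: [5.7, 0.7, -18.5]
finger_gap: 0.14
grasp_force: 31.1
```

>>> arm_command([
  {"offset": [5.8, 0, 1.4], "turn": [0, -0.08, 0], "claw": 0},
  {"offset": [5.8, 0, 1.4], "turn": [0, -0.08, 0], "claw": 0},
  {"offset": [5.8, 0, 1.4], "turn": [0, -0.08, 0], "claw": 0},
  {"offset": [5.8, 0, 1.4], "turn": [0, -0.08, 0], "claw": 0},
  {"offset": [5.8, 0, 1.4], "turn": [0, -0.08, 0], "claw": 0},
  {"offset": [5.8, 0, 1.4], "turn": [0, -0.08, 0], "claw": 0},
  {"offset": [0, 0, 0], "turn": [0, 0, 0], "claw": 0},
  {"offset": [0, 0, 0], "turn": [0, 0, 0], "claw": 0},
])

```text
time: 11.92
tool_pos: [0.4468, 0.2729, 0.0978]
orientation: [3.141, 0.482, 1.919]
ft_force: [9.6, -6.4, -11.9]
finger_gap: 0.141
grasp_force: 42.2
```

>>> arm_command([
  {"offset": [0, 0, 0], "turn": [0, 0, 0], "claw": 0.28},
  {"offset": [0, 0, 0], "turn": [0, 0, 0], "claw": 0.28},
  {"offset": [0, 0, 0], "turn": [0, 0, 0], "claw": 0.28},
  {"offset": [0, 0, -20], "turn": [0, 0, 0], "claw": 0.28},
  {"offset": [0, 0, -20], "turn": [0, 0, 0], "claw": 0.28},
  {"offset": [0, 0, 0], "turn": [0, 0.12, 0], "claw": 0.28},
  {"offset": [0, 0, 0], "turn": [0, 0.12, 0], "claw": 0.28},
  {"offset": [0, 0, 0], "turn": [0, 0.12, 0], "claw": 0.28},
  {"offset": [0, 0, -20], "turn": [0, 0.12, 0], "claw": 0.28},
  {"offset": [-25, 19, 0], "turn": [0, 0, 0], "claw": 0.28},
  {"offset": [-25, 19, 0], "turn": [0, 0, 0], "claw": 0.28},
  {"offset": [0, 0, 0], "turn": [0, 0, 0], "claw": 0.28},
  {"offset": [0, 0, 0], "turn": [0, 0, 0], "claw": 0.28},
])

```text
time: 13.0
tool_pos: [0.4934, 0.2572, 0.1546]
orientation: [3.139, -0.0, 1.917]
ft_force: [0.1, 0.6, -0.4]
finger_gap: 0.279
grasp_force: 0.0
```

Run:
```python
from h import *
s=snap('wrist','w4.png'); st=robot.sense(); p=st['tool_pos']; d=p[:2]-C; print(p,st['orientation'],d@U,d@V)
```

```text
[0.4926744 0.2577995 0.1541801] [ 3.13992341e+00 -2.97781567e-04  1.91764100e+00] -0.16698116403484659 0.05073488064587102
```

View pics/w4.png

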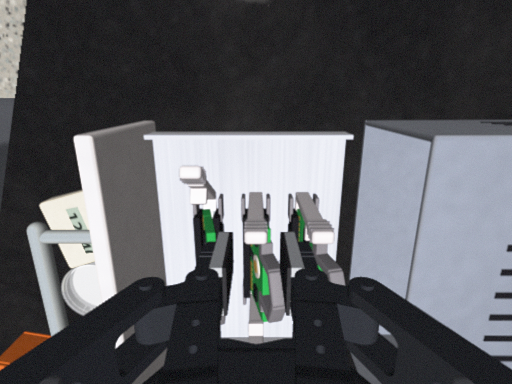

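The front-left lever (190,172) has swung out, and the middle one sits between the fingers.

>>> arm_command([
  {"offset": [-2.5, 0, 21], "turn": [0, 0, 0], "claw": 0.28},
  {"offset": [0, 0, 21], "turn": [0, 0, 0], "claw": 0.28},
  {"offset": [0, 0, 0], "turn": [0, 0, 0], "claw": 0.28},
  {"offset": [0, 0, 0], "turn": [0, 0, 0], "claw": 0},
  {"offset": [0, 0, 0], "turn": [0, 0, 0], "claw": 0},
  {"offset": [0, 0, 0], "turn": [0, 0, 0], "claw": 0},
  {"offset": [0, 0, 0], "turn": [0, 0, 0], "claw": 0},
  {"offset": [5.8, 0, 1.4], "turn": [0, -0.08, 0], "claw": 0},
  {"offset": [5.8, 0, 1.4], "turn": [0, -0.08, 0], "claw": 0},
  {"offset": [5.8, 0, 1.4], "turn": [0, -0.08, 0], "claw": 0},
  {"offset": [5.8, 0, 1.4], "turn": [0, -0.08, 0], "claw": 0},
  {"offset": [5.8, 0, 1.4], "turn": [0, -0.08, 0], "claw": 0},
  {"offset": [5.8, 0, 1.4], "turn": [0, -0.08, 0], "claw": 0},
  {"offset": [0, 0, 0], "turn": [0, 0, 0], "claw": 0},
  {"offset": [0, 0, 0], "turn": [0, 0, 0], "claw": 0},
])

```text
time: 14.3
tool_pos: [0.4821, 0.2863, 0.0956]
orientation: [-3.142, 0.482, 1.92]
ft_force: [10.8, -9.7, -14.8]
finger_gap: 0.142
grasp_force: 30.8
```

>>> arm_command([
  {"offset": [0, 0, 0], "turn": [0, 0, 0], "claw": 0.28},
  {"offset": [0, 0, 0], "turn": [0, 0, 0], "claw": 0.28},
  {"offset": [0, 0, 0], "turn": [0, 0, 0], "claw": 0.28},
  {"offset": [0, 0, -20], "turn": [0, 0, 0], "claw": 0.28},
  {"offset": [0, 0, -20], "turn": [0, 0, 0], "claw": 0.28},
  {"offset": [0, 0, 0], "turn": [0, 0.12, 0], "claw": 0.28},
  {"offset": [0, 0, 0], "turn": [0, 0.12, 0], "claw": 0.28},
  {"offset": [0, 0, 0], "turn": [0, 0.12, 0], "claw": 0.28},
  {"offset": [0, 0, -20], "turn": [0, 0.12, 0], "claw": 0.28},
  {"offset": [-26, 19, 0], "turn": [0, 0, 0], "claw": 0.28},
  {"offset": [-26, 19, 0], "turn": [0, 0, 0], "claw": 0.28},
  {"offset": [0, 0, 0], "turn": [0, 0, 0], "claw": 0.28},
  {"offset": [0, 0, 0], "turn": [0, 0, 0], "claw": 0.28},
])

```text
time: 15.38
tool_pos: [0.5294, 0.2687, 0.1518]
orientation: [3.141, -0.0, 1.917]
ft_force: [0.3, 0.7, -0.1]
finger_gap: 0.277
grasp_force: 0.0
```

```bash
cat > p.py <<'E'
from h import *
st=robot.sense(); p=st['tool_pos']; d=p[:2]-C; print(st['time'],p,st['orientation'],'unit x %.1f y %.1f'%(1e3*d@U,1e3*d@V))
E
python3 p.py
```

```text
15.3833 [0.52941114 0.26869658 0.15178187] [ 3.14071102e+00 -1.92906127e-04  1.91669410e+00] unit x -128.7 y 48.6
```

>>> arm_command([
  {"offset": [-0.5, 0, 20], "turn": [0, 0, 0], "claw": 0.28},
  {"offset": [0, 0, 20], "turn": [0, 0, 0], "claw": 0.28},
  {"offset": [0, 0, 0], "turn": [0, 0, 0], "claw": 0.28},
  {"offset": [0, 0, 0], "turn": [0, 0, 0], "claw": 0},
  {"offset": [0, 0, 0], "turn": [0, 0, 0], "claw": 0},
  {"offset": [0, 0, 0], "turn": [0, 0, 0], "claw": 0},
  {"offset": [0, 0, 0], "turn": [0, 0, 0], "claw": 0},
  {"offset": [5.8, 0, 1.4], "turn": [0, -0.08, 0], "claw": 0},
  {"offset": [5.8, 0, 1.4], "turn": [0, -0.08, 0], "claw": 0},
  {"offset": [5.8, 0, 1.4], "turn": [0, -0.08, 0], "claw": 0},
  {"offset": [5.8, 0, 1.4], "turn": [0, -0.08, 0], "claw": 0},
  {"offset": [5.8, 0, 1.4], "turn": [0, -0.08, 0], "claw": 0},
  {"offset": [5.8, 0, 1.4], "turn": [0, -0.08, 0], "claw": 0},
  {"offset": [0, 0, 0], "turn": [0, 0, 0], "claw": 0},
  {"offset": [0, 0, 0], "turn": [0, 0, 0], "claw": 0},
])

```text
time: 16.63
tool_pos: [0.5176, 0.2996, 0.0955]
orientation: [-3.141, 0.483, 1.92]
ft_force: [11.3, -10.8, -16.2]
finger_gap: 0.144
grasp_force: 30.8
```

>>> arm_command([
  {"offset": [0, 0, 0], "turn": [0, 0, 0], "claw": 0.28},
  {"offset": [0, 0, 0], "turn": [0, 0, 0], "claw": 0.28},
  {"offset": [0, 0, 0], "turn": [0, 0, 0], "claw": 0.28},
  {"offset": [0, 0, -20], "turn": [0, 0, 0], "claw": 0.28},
  {"offset": [0, 0, -20], "turn": [0, 0, 0], "claw": 0.28},
  {"offset": [0, 0, 0], "turn": [0, 0.12, 0], "claw": 0.28},
  {"offset": [0, 0, 0], "turn": [0, 0.12, 0], "claw": 0.28},
  {"offset": [0, 0, -20], "turn": [0, 0.12, 0], "claw": 0.28},
  {"offset": [0, 0, -20], "turn": [0, 0.12, 0], "claw": 0.28},
  {"offset": [-37, 0, 0], "turn": [0, 0, 0], "claw": 0.28},
  {"offset": [-37, 0, 0], "turn": [0, 0, 0], "claw": 0.28},
  {"offset": [-37, 0, 0], "turn": [0, 0, 0], "claw": 0.28},
  {"offset": [-36, 0, 0], "turn": [0, 0, 0], "claw": 0.28},
  {"offset": [0, 0, 0], "turn": [0, 0, 0], "claw": 0.28},
  {"offset": [0, 0, 0], "turn": [0, 0, 0], "claw": 0.28},
])

```text
time: 17.88
tool_pos: [0.5596, 0.1838, 0.1717]
orientation: [3.14, -0.0, 1.916]
ft_force: [-0.2, -0.4, -0.1]
finger_gap: 0.282
grasp_force: 0.0
```

```bash
python3 p.py; python3 -c "
from h import *; snap('wrist','w5.png')"
```

```text
17.8833 [0.55963504 0.18379158 0.17172251] [ 3.14032734e+00 -6.55429060e-05  1.91606397e+00] unit x -129.0 y -41.5
```

View pics/w5.png

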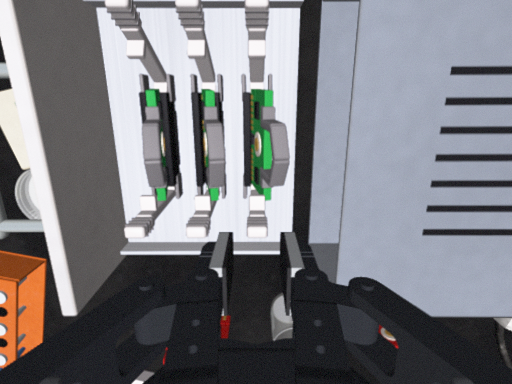

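All three left levers are out (tops at row ~5). Now the right side, rear first.

>>> arm_command([
  {"offset": [-6.5, 0, 20], "turn": [0, 0, 0], "claw": 0.28},
  {"offset": [0, 0, 20], "turn": [0, 0, 0], "claw": 0.28},
  {"offset": [0, 0, 20], "turn": [0, 0, 0], "claw": 0.28},
  {"offset": [0, 0, 0], "turn": [0, 0, 0], "claw": 0.28},
  {"offset": [0, 0, 0], "turn": [0, 0, 0], "claw": 0},
  {"offset": [0, 0, 0], "turn": [0, 0, 0], "claw": 0},
  {"offset": [0, 0, 0], "turn": [0, 0, 0], "claw": 0},
  {"offset": [0, 0, 0], "turn": [0, 0, 0], "claw": 0},
  {"offset": [-5.8, 0, 1.4], "turn": [0, 0.08, 0], "claw": 0},
  {"offset": [-5.8, 0, 1.4], "turn": [0, 0.08, 0], "claw": 0},
  {"offset": [-5.8, 0, 1.4], "turn": [0, 0.08, 0], "claw": 0},
  {"offset": [-5.8, 0, 1.4], "turn": [0, 0.08, 0], "claw": 0},
  {"offset": [-5.8, 0, 1.4], "turn": [0, 0.08, 0], "claw": 0},
  {"offset": [-5.8, 0, 1.4], "turn": [0, 0.08, 0], "claw": 0},
  {"offset": [0, 0, 0], "turn": [0, 0, 0], "claw": 0},
  {"offset": [0, 0, 0], "turn": [0, 0, 0], "claw": 0},
])

```text
time: 19.27
tool_pos: [0.5724, 0.1491, 0.0961]
orientation: [-3.141, -0.481, 1.918]
ft_force: [-1.6, 10.5, -8.8]
finger_gap: 0.143
grasp_force: 31.5
```

>>> arm_command([
  {"offset": [0, 0, 0], "turn": [0, 0, 0], "claw": 0.28},
  {"offset": [0, 0, 0], "turn": [0, 0, 0], "claw": 0.28},
  {"offset": [0, 0, 0], "turn": [0, 0, 0], "claw": 0.28},
  {"offset": [0, 0, -20], "turn": [0, 0, 0], "claw": 0.28},
  {"offset": [0, 0, -20], "turn": [0, 0, 0], "claw": 0.28},
  {"offset": [0, 0, 0], "turn": [0, -0.12, 0], "claw": 0.28},
  {"offset": [0, 0, 0], "turn": [0, -0.12, 0], "claw": 0.28},
  {"offset": [0, 0, 0], "turn": [0, -0.12, 0], "claw": 0.28},
  {"offset": [0, 0, -20], "turn": [0, -0.12, 0], "claw": 0.28},
  {"offset": [26, -19, 0], "turn": [0, 0, 0], "claw": 0.28},
  {"offset": [26, -19, 0], "turn": [0, 0, 0], "claw": 0.28},
  {"offset": [0, 0, 0], "turn": [0, 0, 0], "claw": 0.28},
  {"offset": [0, 0, 0], "turn": [0, 0, 0], "claw": 0.28},
])

```text
time: 20.35
tool_pos: [0.5254, 0.1662, 0.1523]
orientation: [3.139, 0.001, 1.921]
ft_force: [0.3, -0.3, -0.4]
finger_gap: 0.277
grasp_force: 0.0
```

```bash
python3 p.py
```

```text
20.35 [0.52536523 0.16617327 0.15234807] [3.13932963e+00 5.28904414e-04 1.92090911e+00] unit x -167.2 y -46.5
```

>>> arm_command([
  {"offset": [-1.5, 0, 20], "turn": [0, 0, 0], "claw": 0.28},
  {"offset": [0, 0, 21], "turn": [0, 0, 0], "claw": 0.28},
  {"offset": [0, 0, 0], "turn": [0, 0, 0], "claw": 0.28},
  {"offset": [0, 0, 0], "turn": [0, 0, 0], "claw": 0},
  {"offset": [0, 0, 0], "turn": [0, 0, 0], "claw": 0},
  {"offset": [0, 0, 0], "turn": [0, 0, 0], "claw": 0},
  {"offset": [0, 0, 0], "turn": [0, 0, 0], "claw": 0},
  {"offset": [-5.8, 0, 1.4], "turn": [0, 0.08, 0], "claw": 0},
  {"offset": [-5.8, 0, 1.4], "turn": [0, 0.08, 0], "claw": 0},
  {"offset": [-5.8, 0, 1.4], "turn": [0, 0.08, 0], "claw": 0},
  {"offset": [-5.8, 0, 1.4], "turn": [0, 0.08, 0], "claw": 0},
  {"offset": [-5.8, 0, 1.4], "turn": [0, 0.08, 0], "claw": 0},
  {"offset": [-5.8, 0, 1.4], "turn": [0, 0.08, 0], "claw": 0},
  {"offset": [0, 0, 0], "turn": [0, 0, 0], "claw": 0},
  {"offset": [0, 0, 0], "turn": [0, 0, 0], "claw": 0},
])

```text
time: 21.6
tool_pos: [0.5375, 0.1334, 0.0947]
orientation: [-3.141, -0.482, 1.917]
ft_force: [0.1, 12.8, -13.8]
finger_gap: 0.147
grasp_force: 29.9
```

>>> arm_command([
  {"offset": [0, 0, 0], "turn": [0, 0, 0], "claw": 0.28},
  {"offset": [0, 0, 0], "turn": [0, 0, 0], "claw": 0.28},
  {"offset": [0, 0, 0], "turn": [0, 0, 0], "claw": 0.28},
  {"offset": [0, 0, -20], "turn": [0, 0, 0], "claw": 0.28},
  {"offset": [0, 0, -20], "turn": [0, 0, 0], "claw": 0.28},
  {"offset": [0, 0, 0], "turn": [0, -0.12, 0], "claw": 0.28},
  {"offset": [0, 0, 0], "turn": [0, -0.12, 0], "claw": 0.28},
  {"offset": [0, 0, 0], "turn": [0, -0.12, 0], "claw": 0.28},
  {"offset": [0, 0, -20], "turn": [0, -0.12, 0], "claw": 0.28},
  {"offset": [26, -19, 0], "turn": [0, 0, 0], "claw": 0.28},
  {"offset": [25, -19, 0], "turn": [0, 0, 0], "claw": 0.28},
  {"offset": [0, 0, 0], "turn": [0, 0, 0], "claw": 0.28},
  {"offset": [0, 0, 20], "turn": [0, 0, 0], "claw": 0.28},
  {"offset": [0, 0, 20], "turn": [0, 0, 0], "claw": 0.28},
  {"offset": [0, 0, 0], "turn": [0, 0, 0], "claw": 0.28},
  {"offset": [0, 0, 0], "turn": [0, 0, 0], "claw": 0},
  {"offset": [0, 0, 0], "turn": [0, 0, 0], "claw": 0},
  {"offset": [0, 0, 0], "turn": [0, 0, 0], "claw": 0},
  {"offset": [0, 0, 0], "turn": [0, 0, 0], "claw": 0},
])

```text
time: 23.18
tool_pos: [0.4916, 0.1489, 0.1107]
orientation: [3.141, -0.0, 1.919]
ft_force: [1.7, 3.1, -9.0]
finger_gap: 0.147
grasp_force: 31.4
```

```bash
python3 p.py
```

```text
23.1833 [0.49155399 0.14891547 0.11071665] [ 3.14127672e+00 -2.21464712e-04  1.91866641e+00] unit x -204.8 y -51.3
```

>>> arm_command([
  {"offset": [-5.8, 0, 1.6], "turn": [0, 0.08, 0], "claw": 0},
  {"offset": [-5.8, 0, 1.6], "turn": [0, 0.08, 0], "claw": 0},
  {"offset": [-5.8, 0, 1.6], "turn": [0, 0.08, 0], "claw": 0},
  {"offset": [-5.8, 0, 1.6], "turn": [0, 0.08, 0], "claw": 0},
  {"offset": [-5.8, 0, 1.6], "turn": [0, 0.08, 0], "claw": 0},
  {"offset": [-5.8, 0, 1.6], "turn": [0, 0.08, 0], "claw": 0},
  {"offset": [0, 0, 0], "turn": [0, 0, 0], "claw": 0},
  {"offset": [0, 0, 0], "turn": [0, 0, 0], "claw": 0},
  {"offset": [0, 0, 0], "turn": [0, 0, 0], "claw": 0.28},
  {"offset": [0, 0, 0], "turn": [0, 0, 0], "claw": 0.28},
  {"offset": [0, 0, 0], "turn": [0, 0, 0], "claw": 0.28},
  {"offset": [0, 0, -25], "turn": [0, 0, 0], "claw": 0.28},
  {"offset": [0, 0, -25], "turn": [0, 0, 0], "claw": 0.28},
  {"offset": [0, 0, -20], "turn": [0, -0.12, 0], "claw": 0.28},
  {"offset": [0, 0, -20], "turn": [0, -0.12, 0], "claw": 0.28},
  {"offset": [0, 0, -20], "turn": [0, -0.12, 0], "claw": 0.28},
  {"offset": [0, 0, -20], "turn": [0, -0.12, 0], "claw": 0.28},
])

```text
time: 24.6
tool_pos: [0.519, 0.0741, 0.2178]
orientation: [3.137, 0.007, 1.917]
ft_force: [0.9, -0.1, -0.2]
finger_gap: 0.276
grasp_force: 0.0
```

```bash
python3 p.py
```

```text
24.6 [0.51903184 0.07410259 0.21775888] [3.1373982  0.00689039 1.91688996] unit x -204.3 y -131.0
```

>>> arm_command([
  {"offset": [34, 9, -10], "turn": [0, 0, 0], "claw": 0.28},
  {"offset": [34, 9, -10], "turn": [0, 0, 0], "claw": 0.28},
  {"offset": [34, 9, -10], "turn": [0, 0, 0], "claw": 0.28},
  {"offset": [33, 8, -10], "turn": [0, 0, 0], "claw": 0.28},
  {"offset": [0, 0, 0], "turn": [0, 0, 0], "claw": 0.28},
  {"offset": [0, 0, 0], "turn": [0, 0, 0], "claw": 0.28},
])

```text
time: 25.1
tool_pos: [0.5051, 0.2153, 0.2561]
orientation: [3.139, 0.0, 1.921]
ft_force: [-0.5, 0.1, 0.3]
finger_gap: 0.279
grasp_force: 0.0
```

```bash
python3 p.py
python3 - <<'E'
from h import *
s=snap('wrist'); im=cv2.cvtColor(s['frame'],cv2.COLOR_RGB2BGR)
cv2.imwrite('pics/w6.png',im)
k=4; x0,y0=180,90; o=cv2.resize(im[y0:y0+145,x0:x0+165],None,fx=k,fy=k,interpolation=cv2.INTER_CUBIC)
for sx in (-.037,.001,.039):
  X=sx-.168
  for z,c in ((.087,(0,255,255)),(.121,(0,0,255))):
    hw=.038 if z<.1 else 0.002
    P=[[X-.005,-hw,z],[X+.005,-hw,z],[X+.005,hw,z],[X-.005,hw,z]]
    q=((proj(s,[un(*p) for p in P])-[x0,y0])*k).astype(int)
    cv2.polylines(o,[q.reshape(-1,1,2)],True,c,1)
cv2.imwrite('pics/c2.png',o)
E
```

```text
25.1 [0.50505538 0.21534176 0.25605209] [3.13924453e+00 2.35845248e-04 1.92133989e+00] unit x -169.7 y 6.6
```

View pics/c2.png

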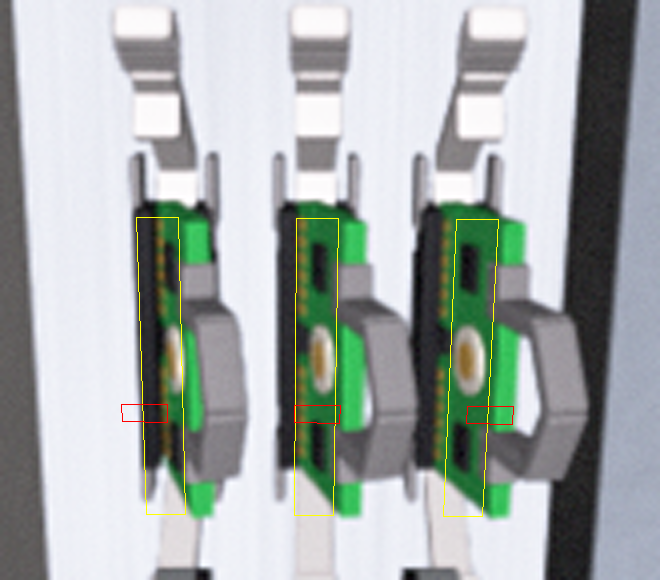

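The crop shows the levers all open. The boards lean about 0.21 rad towards +x, with the handle ridges at about 16 mm, and sit at y = 0. I will grip the rear board's handle by its +y leg with the tool tilted to match.

>>> arm_command([
  {"offset": [7, 33, 0], "turn": [0, 0, 0], "claw": 0.25},
  {"offset": [6.5, 33, 0], "turn": [0, 0, 0], "claw": 0.25},
  {"offset": [0, 0, 30], "turn": [0, 0, 0], "claw": 0.25},
  {"offset": [0, 0, 30], "turn": [0, 0, 0], "claw": 0.25},
  {"offset": [0, 0, 29], "turn": [0.105, 0, 0], "claw": 0.25},
  {"offset": [0, 0, 0], "turn": [0.105, 0, 0], "claw": 0.25},
  {"offset": [0, 0, 0], "turn": [0, 0, 0], "claw": 0.25},
  {"offset": [0, 0, 0], "turn": [0, 0, 0], "claw": 0.25},
])

```text
time: 25.82
tool_pos: [0.5635, 0.2483, 0.1647]
orientation: [-2.933, 0.0, 1.917]
ft_force: [-0.4, -0.6, 0.8]
finger_gap: 0.249
grasp_force: 0.0
```

```bash
python3 p.py
python3 - <<'E'
from h import *
s=snap('wrist','w7.png'); im=cv2.cvtColor(s['frame'],cv2.COLOR_RGB2BGR)
cv2.imwrite('pics/c3.png',cv2.resize(im,(768,576),interpolation=cv2.INTER_CUBIC))
E
```

```text
25.8167 [0.56352218 0.24826314 0.16471745] [-2.93291046e+00  1.55392049e-04  1.91734762e+00] unit x -103.5 y 17.8
```

View pics/c3.png

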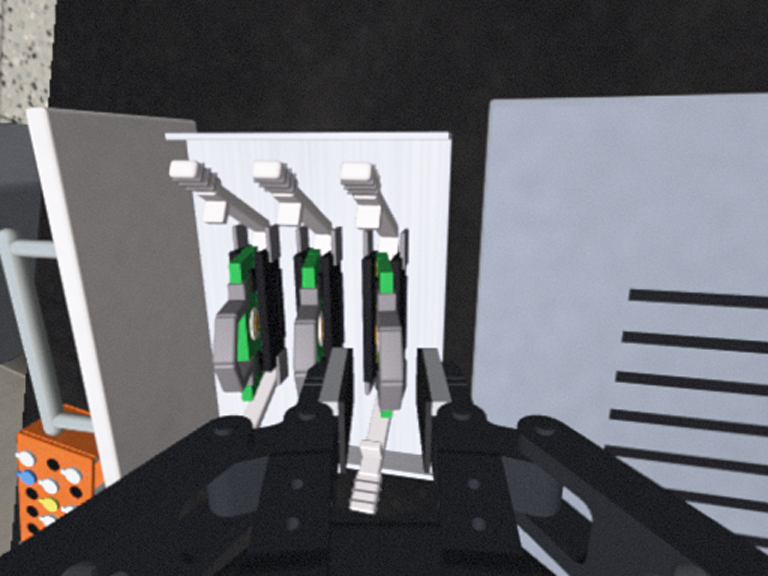

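The rear handle (col 390) is centred between the fingers (345–425) and edge-on to the tool. Going down to grip.

>>> arm_command([
  {"offset": [2, 0.5, 20], "turn": [0, 0, 0], "claw": 0.25},
  {"offset": [0, 0, 20], "turn": [0, 0, 0], "claw": 0.25},
  {"offset": [0, 0, 17], "turn": [0, 0, 0], "claw": 0.25},
  {"offset": [0, 0, 0], "turn": [0, 0, 0], "claw": 0.25},
  {"offset": [0, 0, 0], "turn": [0, 0, 0], "claw": 0},
  {"offset": [0, 0, 0], "turn": [0, 0, 0], "claw": 0},
  {"offset": [0, 0, 0], "turn": [0, 0, 0], "claw": 0},
  {"offset": [0, 0, 0], "turn": [0, 0, 0], "claw": 0},
], grip_force=60)

```text
time: 26.53
tool_pos: [0.5515, 0.2471, 0.111]
orientation: [-2.935, 0.0, 1.919]
ft_force: [-0.3, 0.0, 8.3]
finger_gap: 0.097
grasp_force: 59.0
```

>>> arm_command([
  {"offset": [0, 0, -5], "turn": [0, 0, 0], "claw": 0},
  {"offset": [0, 0, -10], "turn": [0, 0, 0], "claw": 0},
  {"offset": [0, 0, -12], "turn": [0, 0, 0], "claw": 0},
  {"offset": [0, 0, -12], "turn": [0, 0, 0], "claw": 0},
  {"offset": [0, 0, -15], "turn": [0, 0, 0], "claw": 0},
  {"offset": [0, 0, -15], "turn": [0, 0, 0], "claw": 0},
  {"offset": [0, 0, -15], "turn": [-0.07, 0, 0], "claw": 0},
  {"offset": [0, 0, -15], "turn": [-0.07, 0, 0], "claw": 0},
  {"offset": [0, 0, -15], "turn": [-0.07, 0, 0], "claw": 0},
  {"offset": [0, 0, 0], "turn": [0, 0, 0], "claw": 0},
])

```text
time: 27.37
tool_pos: [0.571, 0.2545, 0.2266]
orientation: [3.132, -0.0, 1.919]
ft_force: [0.1, 0.7, 0.7]
finger_gap: 0.093
grasp_force: 58.6
```

```bash
python3 p.py
python3 - <<'E'
from h import *
snap('wrist','w8.png'); s=snap('scene','sc8.png'); b=snap('side','sd8.png')
hz={'hook_left':.135,'hook_right':.135,'hung_left':.0705,'hung_right':.0705,'stand':0}
for t in hz:
  for c,S in (('scene',s),('side',b)):
    for m in robot.mark_of(t,c)[:3]: print(t,c,np.round(m['xy']),round(m['conf'],2),atz(S,m['xy'],hz[t])[:2].round(3))
a=cv2.cvtColor(s['frame'],cv2.COLOR_RGB2BGR)[140:230,250:350]
w=cv2.imread('pics/w8.png'); a=cv2.resize(a,(400,360)); o=np.zeros((384,800,3),np.uint8); o[:360,:400]=a; o[:300,400:]=cv2.resize(w,(400,300)); cv2.imwrite('pics/m1.png',o)
E
```

```text
27.3667 [0.57104049 0.2545482  0.22662448] [ 3.13217442e+00 -2.21928465e-04  1.91895145e+00] unit x -94.3 y 21.2
hook_left scene [282. 172.] 0.7 [ 0.64  -0.142]
hook_left side [264. 178.] 0.69 [ 0.637 -0.149]
hook_right scene [312. 173.] 0.78 [ 0.634 -0.248]
hook_right side [288. 174.] 0.62 [ 0.629 -0.241]
hung_left scene [282. 188.] 0.53 [ 0.63  -0.142]
hung_left scene [244. 214.] 0.49 [ 0.458 -0.008]
hung_left scene [227. 189.] 0.43 [0.623 0.061]
hung_left side [263. 197.] 0.76 [ 0.631 -0.142]
hung_left side [239. 238.] 0.69 [0.446 0.063]
hung_left side [267. 178.] 0.64 [ 0.75  -0.235]
hung_right scene [314. 189.] 0.79 [ 0.628 -0.258]
hung_right scene [282. 186.] 0.25 [ 0.647 -0.142]
hung_right side [294. 190.] 0.81 [ 0.622 -0.263]
stand scene [296. 214.] 0.96 [ 0.564 -0.193]
stand side [288. 216.] 0.88 [ 0.579 -0.213]
```

View pics/m1.png

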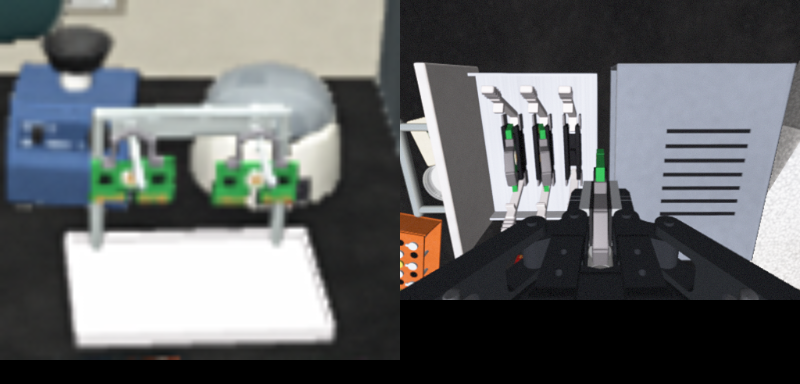

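The board is held edge-on and clear of its socket, and the stand is unobstructed in the scene view. Carrying the board near the stand and looking from close by.

>>> arm_command([
  {"offset": [0, 0, -10], "turn": [0, 0, 0.105], "claw": 0},
  {"offset": [0, 0, -10], "turn": [0, 0, 0.105], "claw": 0},
  {"offset": [0, 0, -10], "turn": [0, 0, 0.105], "claw": 0},
  {"offset": [0, 0, -10], "turn": [0, 0, 0.105], "claw": 0},
  {"offset": [-35, -2.5, 0], "turn": [0, 0, 0], "claw": 0},
  {"offset": [-35, -2.5, 0], "turn": [0, 0, 0], "claw": 0},
  {"offset": [-35, -2.5, 0], "turn": [0, 0, 0], "claw": 0},
  {"offset": [-35, -2.5, 0], "turn": [0, 0, 0], "claw": 0},
  {"offset": [-35, -2.5, 0], "turn": [0, 0, 0], "claw": 0},
  {"offset": [-35, -2.5, 0], "turn": [0, 0, 0], "claw": 0},
  {"offset": [-35, -2.5, 0], "turn": [0, 0, 0], "claw": 0},
  {"offset": [-35, -2.5, 0], "turn": [0, 0, 0], "claw": 0},
  {"offset": [-35, -2.5, 0], "turn": [0, 0, 0], "claw": 0},
  {"offset": [-35, -2.5, 0], "turn": [0, 0, 0], "claw": 0},
  {"offset": [-35, -2.5, 0], "turn": [0, 0, 0], "claw": 0},
  {"offset": [-35, -2.5, 0], "turn": [0, 0, 0], "claw": 0},
  {"offset": [-35, -2.5, 0], "turn": [0, 0, 0], "claw": 0},
  {"offset": [-35, -2.5, 0], "turn": [0, 0, 0], "claw": 0},
  {"offset": [0, 0, 0], "turn": [0, 0, 0], "claw": 0},
  {"offset": [0, 0, 0], "turn": [0, 0, 0], "claw": 0},
])

```text
time: 29.68
tool_pos: [0.4999, -0.2334, 0.2612]
orientation: [-3.141, -0.0, 1.496]
ft_force: [0.3, 0.9, -0.9]
finger_gap: 0.094
grasp_force: 58.6
```

```bash
python3 p.py
python3 - <<'E'
from h import *
s=snap('wrist','w9.png')
hz={'hook_left':.135,'hook_right':.135,'hung_left':.0705,'hung_right':.0705,'stand':0}
for t in hz:
    for m in robot.mark_of(t,'wrist')[:3]: print(t,np.round(m['xy']),round(m['conf'],2),atz(s,m['xy'],hz[t])[:2].round(3))
cv2.imwrite('pics/c4.png',cv2.resize(cv2.imread('pics/w9.png')[:300],(800,469),interpolation=cv2.INTER_CUBIC))
E
```

```text
29.6833 [ 0.49985725 -0.23337232  0.26116046] [-3.14115351e+00 -2.25560437e-04  1.49607713e+00] unit x -326.2 y -413.9
hook_left [434.  54.] 0.9 [ 0.638 -0.138]
hook_right [428. 199.] 0.76 [ 0.644 -0.253]
hung_left [374.  71.] 0.76 [ 0.618 -0.144]
hung_left [434.  52.] 0.68 [ 0.673 -0.132]
hung_right [369. 181.] 0.57 [ 0.617 -0.253]
stand [321. 124.] 0.95 [ 0.581 -0.196]
```

View pics/c4.png

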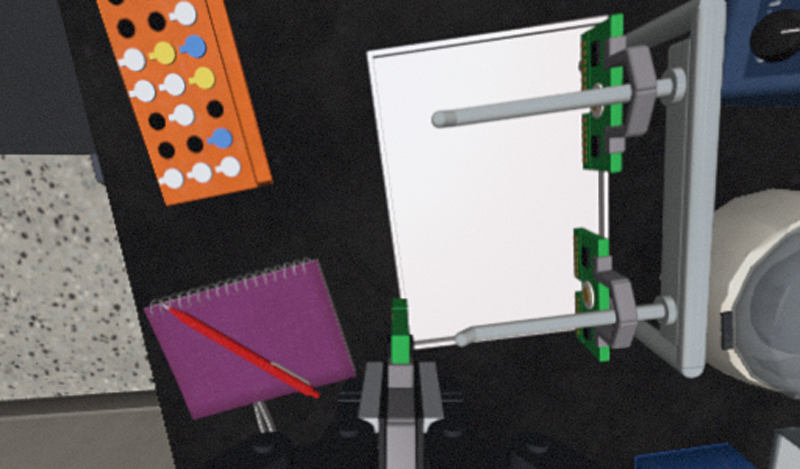

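The close view shows the left hook from root (672,85) to tip (440,119), the right hook from (662,311) to (462,340), and the hung boards' handles at (643,90) and (622,313).

Run:
```python
from h import *
np.set_printoptions(precision=4,suppress=True)
s=snap('wrist'); k=800/512
g=lambda p,z: atz(s,np.array(p)/k,z)[:2]
for n,a,b,t,r,h in (('L',(480,115),(660,88),(440,119),(672,85),(643,90)),('R',(510,333),(655,313),(462,341),(662,311),(622,313))):
  A,B=g(a,.135),g(b,.135); d=B-A; print(n,A,B,'yaw',np.arctan2(d[1],d[0]),'tip',g(t,.147),'root',g(r,.135),'handle',g(h,.146))
T=[g(p,.008) for p in ((368,52),(607,17),(416,348))]; print(T,np.linalg.norm(T[0]-T[2]),np.arctan2(-(T[0]-T[2])[0],(T[0]-T[2])[1]),np.arctan2(*(T[1]-T[0])[::-1]))
```

```text
L [ 0.5449 -0.1425] [ 0.6307 -0.1366] yaw 0.06827162579943748 tip [ 0.5245 -0.1436] root [ 0.6362 -0.1357] handle [ 0.6175 -0.1378]
R [ 0.5593 -0.2571] [ 0.6383 -0.2508] yaw 0.0793182383301388 tip [ 0.5312 -0.255 ] root [ 0.642  -0.2499] handle [ 0.6153 -0.2454]
[array([ 0.4871, -0.0883]), array([ 0.6542, -0.0783]), array([ 0.5075, -0.3167])] 0.22935187776444788 0.08908077932416739 0.059531050094936366
```

>>> arm_command([
  {"offset": [0, 0, 0], "turn": [0, 0, -0.075], "claw": 0},
  {"offset": [-6, 0, 0], "turn": [0, 0, -0.072], "claw": 0},
  {"offset": [0, 0, 20], "turn": [0, 0, 0], "claw": 0},
  {"offset": [0, 0, 20], "turn": [0, 0, 0], "claw": 0},
  {"offset": [0, 0, 20], "turn": [0, 0, 0], "claw": 0},
  {"offset": [0, 0, 20], "turn": [0, 0, 0], "claw": 0},
  {"offset": [0, 0, 20], "turn": [0, 0, 0], "claw": 0},
  {"offset": [0, 0, 9], "turn": [0, 0, 0], "claw": 0},
  {"offset": [0, 0, 0], "turn": [0, 0, 0], "claw": 0},
  {"offset": [0, 0, 0], "turn": [0, 0, 0], "claw": 0},
])

```text
time: 30.87
tool_pos: [0.5005, -0.2378, 0.1529]
orientation: [-3.142, 0.0, 1.646]
ft_force: [-0.3, -0.3, 0.2]
finger_gap: 0.094
grasp_force: 58.7
```

```bash
cat > chk.py <<'E'
from h import *
import sys
np.set_printoptions(precision=4,suppress=True)
st=robot.sense(); print(st['time'],st['tool_pos'],st['orientation'],st['ft_force'])
S={c:snap(c,f'{sys.argv[1]}_{c}.png') for c in ('wrist','scene','side')}
w=S['wrist']; a=st['orientation'][2]; tx=np.array([np.cos(a),np.sin(a),0])
b=st['tool_pos']-.0208*tx-np.array([0,0,.067]); print('board est',b,'px',[ (c,proj(S[c],b).round()[0]) for c in S])
for t in ('board','hung_right','hung_left'):
  for c in ('scene','side'):
    for m in robot.mark_of(t,c)[:4]: print(t,c,np.round(m['xy']),round(m['conf'],2),atz(S[c],m['xy'],b[2] if t=='board' else .0705)[:2])
E
python3 chk.py a
```

```text
30.8667 [ 0.5005 -0.2378  0.1529] [-3.1416  0.      1.6463] [-0.3053 -0.2674  0.203 ]
board est [ 0.5021 -0.2585  0.0859] px [('wrist', array([257., 244.])), ('scene', array([317., 204.])), ('side', array([314., 200.]))]
board scene [319. 202.] 0.75 [ 0.5112 -0.2648]
board scene [183. 210.] 0.44 [0.4567 0.1962]
board side [182. 250.] 0.64 [0.4519 0.2379]
board side [193. 253.] 0.59 [0.4244 0.2191]
hung_right scene [299. 215.] 0.58 [ 0.4552 -0.1942]
hung_right scene [314. 188.] 0.47 [ 0.6319 -0.2587]
hung_left scene [373. 220.] 0.74 [ 0.4262 -0.4373]
hung_left scene [229. 190.] 0.62 [0.6174 0.0512]
hung_left scene [283. 186.] 0.57 [ 0.6447 -0.1446]
hung_left scene [242. 216.] 0.56 [ 0.4448 -0.0038]
hung_left side [240. 236.] 0.8 [0.4547 0.0526]
hung_left side [194. 218.] 0.67 [0.6185 0.1221]
hung_left side [194. 252.] 0.55 [0.4471 0.2061]
hung_left side [262. 199.] 0.54 [ 0.6232 -0.1304]
```

>>> arm_command([
  {"offset": [-1.5, 8, 0], "turn": [0, 0, 0], "claw": 0},
  {"offset": [0, 8, 0], "turn": [0, 0, 0], "claw": 0},
  {"offset": [0, 8, 0], "turn": [0, 0, 0], "claw": 0},
  {"offset": [0, 8, 0], "turn": [0, 0, 0], "claw": 0},
  {"offset": [0, 8, 0], "turn": [0, 0, 0], "claw": 0},
  {"offset": [0, 0, 0], "turn": [0, 0, 0], "claw": 0},
])

```text
time: 31.82
tool_pos: [0.5417, -0.2362, 0.1521]
orientation: [-3.141, -0.0, 1.646]
ft_force: [-0.6, -0.0, -0.7]
finger_gap: 0.094
grasp_force: 58.6
```

>>> arm_command([
  {"offset": [0, 9, 0], "turn": [0, 0, 0], "claw": 0},
  {"offset": [0, 9, 0], "turn": [0, 0, 0], "claw": 0},
  {"offset": [0, 9, 0], "turn": [0, 0, 0], "claw": 0},
  {"offset": [0, 9, 0], "turn": [0, 0, 0], "claw": 0},
  {"offset": [0, 0, 0], "turn": [0, 0, 0], "claw": 0},
  {"offset": [0, 0, 4], "turn": [0, 0, 0], "claw": 0},
  {"offset": [0, 0, 4], "turn": [0, 0, 0], "claw": 0},
  {"offset": [0, 0, 0], "turn": [0, 0, 0], "claw": 0},
  {"offset": [0, 0, 0], "turn": [0, 0, 0], "claw": 0},
])

```text
time: 32.57
tool_pos: [0.5758, -0.2338, 0.1439]
orientation: [-3.141, -0.0, 1.646]
ft_force: [1.0, -0.2, -1.8]
finger_gap: 0.092
grasp_force: 58.7
```

```bash
python3 chk.py b | head -8
python3 - <<'E'
import cv2,numpy as np
a=cv2.imread('pics/b_scene.png')[150:220,260:350]; b=cv2.imread('pics/b_side.png')[150:230,230:330]; w=cv2.imread('pics/b_wrist.png')
o=np.zeros((600,800,3),np.uint8); o[:310,:398]=cv2.resize(a,(398,310),interpolation=cv2.INTER_CUBIC); o[:310,400:788]=cv2.resize(b,(388,310),interpolation=cv2.INTER_CUBIC); o[312:600,:384]=cv2.resize(w,(384,288)); cv2.imwrite('pics/m2.png',o)
E
```

```text
32.5667 [ 0.5758 -0.2338  0.1439] [-3.1409 -0.0003  1.6456] [ 1.0027 -0.2085 -1.7538]
board est [ 0.5773 -0.2545  0.0769] px [('wrist', array([257., 244.])), ('scene', array([314., 195.])), ('side', array([300., 194.]))]
board scene [315. 193.] 0.47 [ 0.5854 -0.2592]
board side [184. 248.] 0.76 [0.4715 0.2251]
board side [192. 254.] 0.64 [0.434  0.2193]
hung_right scene [300. 213.] 0.56 [ 0.4651 -0.1985]
hung_right scene [315. 189.] 0.5 [ 0.6283 -0.2636]
hung_right scene [282. 171.] 0.36 [ 0.7625 -0.1466]
```

View pics/m2.png

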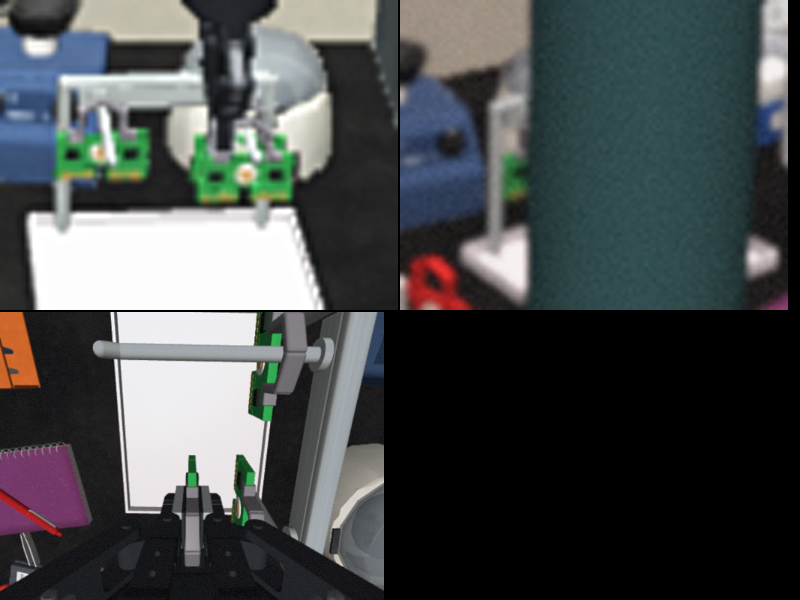

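In the scene crop the right hook passes through the handle opening of the board held there (white bar at (250,145)). Lowering until the hook carries it.

>>> arm_command([
  {"offset": [0, 0, 2], "turn": [0, 0, 0], "claw": 0},
  {"offset": [0, 0, 2], "turn": [0, 0, 0], "claw": 0},
  {"offset": [0, 0, 1], "turn": [0, 0, 0], "claw": 0},
  {"offset": [0, 0, 0], "turn": [0, 0, 0], "claw": 0},
  {"offset": [0, 0, 0], "turn": [0, 0, 0], "claw": 0},
])

```text
time: 33.43
tool_pos: [0.5762, -0.2338, 0.1394]
orientation: [3.142, 0.0, 1.646]
ft_force: [0.7, -0.8, -1.0]
finger_gap: 0.094
grasp_force: 58.9
```

>>> arm_command([
  {"offset": [0, 0, 1], "turn": [0, 0, 0], "claw": 0},
  {"offset": [0, 0, 1], "turn": [0, 0, 0], "claw": 0},
  {"offset": [0, 0, 0], "turn": [0, 0, 0], "claw": 0},
  {"offset": [0, 0, 0], "turn": [0, 0, 0], "claw": 0},
])

```text
time: 33.77
tool_pos: [0.5766, -0.2341, 0.1386]
orientation: [3.14, 0.001, 1.646]
ft_force: [-1.7, -0.4, 9.4]
finger_gap: 0.096
grasp_force: 60.1
```

>>> arm_command([
  {"offset": [0, 0, -0.5], "turn": [0, 0, 0], "claw": 0.15},
  {"offset": [0, 0, 0], "turn": [0, 0, 0], "claw": 0.2},
  {"offset": [0, 0, 0], "turn": [0, 0, 0], "claw": 0.24},
  {"offset": [0, 0, 0], "turn": [0, 0, 0], "claw": 0.24},
  {"offset": [0, 0, -8], "turn": [0, 0, 0], "claw": 0.24},
  {"offset": [0, 0, -15], "turn": [0, 0, 0], "claw": 0.24},
  {"offset": [0, 0, -25], "turn": [0, 0, 0], "claw": 0.24},
  {"offset": [0, 0, -35], "turn": [0, 0, 0], "claw": 0.24},
  {"offset": [0, 0, -25], "turn": [0, 0, 0], "claw": 0.24},
  {"offset": [0, 0, 0], "turn": [0, 0, 0], "claw": 0.24},
])

```text
time: 34.6
tool_pos: [0.5774, -0.2343, 0.2538]
orientation: [3.134, 0.004, 1.646]
ft_force: [-0.7, 0.1, 0.8]
finger_gap: 0.241
grasp_force: 0.0
```

```bash
python3 p.py
python3 - <<'E'
from h import *
S={c:snap(c,'d_'+c+'.png') for c in ('wrist','scene')}
for c in S:
  for t in ('board','hung_right','hung_left'):
    for m in robot.mark_of(t,c)[:4]: print(t,c,np.round(m['xy']),round(m['conf'],2),atz(S[c],m['xy'],.0705)[:2].round(3))
print('expect',proj(S['scene'],[.578,-.254,.0705]))
E
```

```text
34.6 [ 0.5774087  -0.23434694  0.25377461] [3.13401123 0.00418458 1.64575844] unit x -253.6 y -441.0
board wrist [255. 191.] 0.7 [ 0.579 -0.255]
hung_right wrist [295. 193.] 0.78 [ 0.62  -0.254]
hung_left wrist [308.  80.] 0.9 [ 0.62  -0.142]
board scene [314. 197.] 0.71 [ 0.571 -0.255]
hung_right scene [314. 190.] 0.56 [ 0.618 -0.259]
hung_left scene [284. 189.] 0.62 [ 0.629 -0.149]
hung_left scene [230. 186.] 0.44 [0.643 0.051]
expect [[313.80932577 195.98081365]]
```

Board 3 hangs at (0.579, -0.255), as expected, and hung_right is undisturbed. Back for the middle board.

>>> arm_command([
  {"offset": [36.5, -1, 0], "turn": [0, 0, 0], "claw": 0.25},
  {"offset": [36.5, -1, 0], "turn": [0, 0, 0], "claw": 0.25},
  {"offset": [36.5, -1, 0], "turn": [0, 0, 0], "claw": 0.25},
  {"offset": [36.5, -1, 0], "turn": [0, 0, 0], "claw": 0.25},
  {"offset": [36.5, -1, 0], "turn": [0, 0, 0], "claw": 0.25},
  {"offset": [36.5, -1, 0], "turn": [0, 0, 0], "claw": 0.25},
  {"offset": [36.5, -1, 0], "turn": [0, 0, 0], "claw": 0.25},
  {"offset": [36.5, -1, 0], "turn": [0, 0, 0], "claw": 0.25},
  {"offset": [36.5, -1, 0], "turn": [0, 0, 0], "claw": 0.25},
  {"offset": [36.5, -1, 0], "turn": [0, 0, 0], "claw": 0.25},
  {"offset": [36.5, -1, 0], "turn": [0, 0, 0], "claw": 0.25},
  {"offset": [36.5, -1, 0], "turn": [0, 0, 0], "claw": 0.25},
  {"offset": [36, -2, 0], "turn": [0, 0, 0], "claw": 0.25},
  {"offset": [0, 0, 0], "turn": [0, 0, -0.091], "claw": 0.25},
  {"offset": [0, 0, 0], "turn": [0, 0, -0.091], "claw": 0.25},
  {"offset": [0, 0, 0], "turn": [0, 0, -0.091], "claw": 0.25},
  {"offset": [0, 0, 0], "turn": [0, 0, 0], "claw": 0.25},
  {"offset": [0, 0, 0], "turn": [0, 0, 0], "claw": 0.25},
])

```text
time: 36.5
tool_pos: [0.5267, 0.2378, 0.2455]
orientation: [-3.141, 0.0, 1.916]
ft_force: [0.2, -0.7, 0.4]
finger_gap: 0.252
grasp_force: 0.0
```

```bash
python3 p.py
python3 - <<'E'
from h import *
s=snap('wrist','e.png'); im=cv2.cvtColor(s['frame'],cv2.COLOR_RGB2BGR)
for t,z in (('board',.045),('drawer_bar',.111)):
    for m in robot.mark_of(t,'wrist')[:4]: 
        p=atz(s,m['xy'],z)[:2]; print(t,np.round(m['xy']),round(m['conf'],2),p.round(3),((p-C)@U).round(4),((p-C)@V).round(4))
E
```

```text
36.5 [0.52666254 0.23779784 0.2455019 ] [-3.14097956e+00  2.65601661e-05  1.91599925e+00] unit x -141.8 y 20.4
board [198. 186.] 0.96 [0.472 0.198] -0.2065 0.0015
board [234. 191.] 0.73 [0.511 0.206] -0.1669 -0.0041
board [291. 310.] 0.49 [0.628 0.083] -0.0988 -0.1592
drawer_bar [ 85. 207.] 0.96 [0.389 0.168] -0.2946 0.0012
```

>>> arm_command([
  {"offset": [0.5, 0.5, 27], "turn": [0, 0, 0], "claw": 0.25},
  {"offset": [0, 0, 27], "turn": [0, 0, 0], "claw": 0.25},
  {"offset": [0, 0, 27], "turn": [0.105, 0, 0], "claw": 0.25},
  {"offset": [0, 0, 0], "turn": [0.105, 0, 0], "claw": 0.25},
  {"offset": [0, 0, 0], "turn": [0, 0, 0], "claw": 0.25},
  {"offset": [0, 0, 20], "turn": [0, 0, 0], "claw": 0.25},
  {"offset": [0, 0, 20], "turn": [0, 0, 0], "claw": 0.25},
  {"offset": [0, 0, 16], "turn": [0, 0, 0], "claw": 0.25},
  {"offset": [0, 0, 0], "turn": [0, 0, 0], "claw": 0.25},
  {"offset": [0, 0, 0], "turn": [0, 0, 0], "claw": 0.25},
])

```text
time: 37.48
tool_pos: [0.5162, 0.2344, 0.1107]
orientation: [-2.934, 0.0, 1.918]
ft_force: [0.5, 0.9, 0.5]
finger_gap: 0.25
grasp_force: 0.0
```

```bash
python3 p.py
```

```text
37.4833 [0.51615593 0.23443597 0.11073711] [-2.93364306e+00  1.46593881e-04  1.91793938e+00] unit x -152.8 y 20.8
```

>>> arm_command([
  {"offset": [0, 0, 0], "turn": [0, 0, 0], "claw": 0},
  {"offset": [0, 0, 0], "turn": [0, 0, 0], "claw": 0},
  {"offset": [0, 0, 0], "turn": [0, 0, 0], "claw": 0},
  {"offset": [0, 0, 0], "turn": [0, 0, 0], "claw": 0},
])

```text
time: 37.82
tool_pos: [0.5168, 0.2348, 0.1116]
orientation: [-2.934, -0.0, 1.919]
ft_force: [0.8, 0.8, 6.5]
finger_gap: 0.093
grasp_force: 59.0
```

>>> arm_command([
  {"offset": [0, 0, -5], "turn": [0, 0, 0], "claw": 0},
  {"offset": [0, 0, -10], "turn": [0, 0, 0], "claw": 0},
  {"offset": [0, 0, -12], "turn": [0, 0, 0], "claw": 0},
  {"offset": [0, 0, -12], "turn": [0, 0, 0], "claw": 0},
  {"offset": [0, 0, -15], "turn": [0, 0, 0], "claw": 0},
  {"offset": [0, 0, -15], "turn": [0, 0, 0], "claw": 0},
  {"offset": [0, 0, -15], "turn": [-0.07, 0, 0], "claw": 0},
  {"offset": [0, 0, -15], "turn": [-0.07, 0, 0], "claw": 0},
  {"offset": [0, 0, -15], "turn": [-0.068, 0, 0], "claw": 0},
  {"offset": [0, 0, -15], "turn": [0, 0, 0.092], "claw": 0},
  {"offset": [0, 0, -15], "turn": [0, 0, 0.092], "claw": 0},
  {"offset": [0, 0, 0], "turn": [0, 0, 0.092], "claw": 0},
  {"offset": [0, 0, 0], "turn": [0, 0, 0], "claw": 0},
])

```text
time: 38.9
tool_pos: [0.5359, 0.2417, 0.2545]
orientation: [3.141, -0.0, 1.638]
ft_force: [0.5, 0.4, -1.1]
finger_gap: 0.091
grasp_force: 58.6
```

>>> arm_command([
  {"offset": [-33, -6, 0], "turn": [0, 0, 0], "claw": 0},
  {"offset": [-33, -6, 0], "turn": [0, 0, 0], "claw": 0},
  {"offset": [-33, -6, 0], "turn": [0, 0, 0], "claw": 0},
  {"offset": [-33, -6, 0], "turn": [0, 0, 0], "claw": 0},
  {"offset": [-33, -6, 0], "turn": [0, 0, 0], "claw": 0},
  {"offset": [-33, -6, 0], "turn": [0, 0, 0], "claw": 0},
  {"offset": [-33, -6, 0], "turn": [0, 0, 0], "claw": 0},
  {"offset": [-33, -6, 0], "turn": [0, 0, 0], "claw": 0},
  {"offset": [-33, -6, 0], "turn": [0, 0, 0], "claw": 0},
  {"offset": [-33, -6, 0], "turn": [0, 0, 0], "claw": 0},
  {"offset": [-33, -8, 0], "turn": [0, 0, 0], "claw": 0},
  {"offset": [0, 0, 0], "turn": [0, 0, 0], "claw": 0},
  {"offset": [0, 0, 0], "turn": [0, 0, 0], "claw": 0},
])

```text
time: 39.98
tool_pos: [0.4936, -0.1268, 0.2525]
orientation: [-3.139, 0.0, 1.643]
ft_force: [0.6, 0.3, -1.6]
finger_gap: 0.093
grasp_force: 58.6
```

```bash
python3 chk.py f
```

```text
39.9833 [ 0.4936 -0.1268  0.2525] [-3.1393  0.0003  1.6428] [ 0.6427  0.2776 -1.5647]
board est [ 0.495  -0.1475  0.1855] px [('wrist', array([257., 244.])), ('scene', array([286., 179.])), ('side', array([290., 180.]))]
board scene [283. 180.] 0.82 [ 0.4878 -0.1396]
board scene [312. 194.] 0.66 [ 0.401  -0.2278]
board side [192. 251.] 0.54 [0.2916 0.2789]
board side [288. 182.] 0.54 [ 0.4862 -0.1358]
hung_right scene [313. 187.] 0.65 [ 0.6392 -0.2567]
hung_left scene [282. 185.] 0.71 [ 0.6543 -0.143 ]
hung_left scene [243. 216.] 0.57 [ 0.4449 -0.0052]
hung_left scene [281. 172.] 0.16 [ 0.7591 -0.1422]
hung_left side [264. 197.] 0.72 [ 0.6298 -0.1456]
hung_left side [194. 214.] 0.61 [0.6466 0.1114]
```

Run:
```python
import cv2,numpy as np
for n in 'abf':
    im=cv2.imread(f'pics/{n}_wrist.png').astype(int)[150:330,235:280]
    g=(im[...,1]>im[...,2]+40)&(im[...,1]>im[...,0]+40); y,x=np.nonzero(g); print(n,g.sum(),y.min()+150,y.max()+150,np.median(x)+235)
```

```text
a 342 192 232 256.0
b 317 192 232 255.0
f 384 192 231 255.0
```

>>> arm_command([
  {"offset": [1, 0, 20], "turn": [0, 0, 0], "claw": 0},
  {"offset": [0, 0, 20], "turn": [0, 0, 0], "claw": 0},
  {"offset": [0, 0, 20], "turn": [0, 0, 0], "claw": 0},
  {"offset": [0, 0, 20], "turn": [0, 0, 0], "claw": 0},
  {"offset": [0, 0, 20], "turn": [0, 0, 0], "claw": 0},
  {"offset": [0, 0, 0], "turn": [0, 0, 0], "claw": 0},
  {"offset": [0, 8, 0], "turn": [0, 0, 0], "claw": 0},
  {"offset": [0, 8, 0], "turn": [0, 0, 0], "claw": 0},
  {"offset": [0, 8, 0], "turn": [0, 0, 0], "claw": 0},
  {"offset": [0, 8, 0], "turn": [0, 0, 0], "claw": 0},
  {"offset": [0, 8, 0], "turn": [0, 0, 0], "claw": 0},
  {"offset": [0, 0, 0], "turn": [0, 0, 0], "claw": 0},
])

```text
time: 41.43
tool_pos: [0.535, -0.1215, 0.1526]
orientation: [-3.14, 0.001, 1.643]
ft_force: [0.2, -0.6, -1.2]
finger_gap: 0.097
grasp_force: 58.6
```

>>> arm_command([
  {"offset": [-0.5, 9, 0], "turn": [0, 0, 0], "claw": 0},
  {"offset": [-0.5, 9, 0], "turn": [0, 0, 0], "claw": 0},
  {"offset": [0, 9, 0], "turn": [0, 0, 0], "claw": 0},
  {"offset": [0, 9, 0], "turn": [0, 0, 0], "claw": 0},
  {"offset": [0, 8, 0], "turn": [0, 0, 0], "claw": 0},
  {"offset": [0, 0, 0], "turn": [0, 0, 0], "claw": 0},
  {"offset": [0, 0, 4], "turn": [0, 0, 0], "claw": 0},
  {"offset": [0, 0, 4], "turn": [0, 0, 0], "claw": 0},
  {"offset": [0, 0, 4], "turn": [0, 0, 0], "claw": 0},
  {"offset": [0, 0, 2], "turn": [0, 0, 0], "claw": 0},
  {"offset": [0, 0, 0], "turn": [0, 0, 0], "claw": 0},
  {"offset": [0, 0, 0], "turn": [0, 0, 0], "claw": 0},
])

```text
time: 42.43
tool_pos: [0.5778, -0.12, 0.1396]
orientation: [3.141, 0.002, 1.643]
ft_force: [1.3, -2.4, 10.5]
finger_gap: 0.095
grasp_force: 60.4
```

Contact is felt at the expected height; releasing.

>>> arm_command([
  {"offset": [0, 0, -0.5], "turn": [0, 0, 0], "claw": 0.15},
  {"offset": [0, 0, 0], "turn": [0, 0, 0], "claw": 0.2},
  {"offset": [0, 0, 0], "turn": [0, 0, 0], "claw": 0.24},
  {"offset": [0, 0, 0], "turn": [0, 0, 0], "claw": 0.24},
  {"offset": [0, 0, -8], "turn": [0, 0, 0], "claw": 0.24},
  {"offset": [0, 0, -15], "turn": [0, 0, 0], "claw": 0.24},
  {"offset": [0, 0, -25], "turn": [0, 0, 0], "claw": 0.24},
  {"offset": [0, 0, -35], "turn": [0, 0, 0], "claw": 0.24},
  {"offset": [0, 0, -25], "turn": [0, 0, 0], "claw": 0.24},
  {"offset": [0, 0, 0], "turn": [0, 0, 0], "claw": 0.24},
])

```text
time: 43.27
tool_pos: [0.5788, -0.1196, 0.2533]
orientation: [3.136, 0.003, 1.643]
ft_force: [0.9, -0.3, 1.4]
finger_gap: 0.236
grasp_force: 0.0
```

```bash
python3 p.py
cat > d.py <<'E'
from h import *
S={c:snap(c,'d2_'+c+'.png') for c in ('wrist','scene')}
for c in S:
  for t in ('board','hung_right','hung_left'):
    for m in robot.mark_of(t,c)[:4]: print(t,c,np.round(m['xy']),round(m['conf'],2),atz(S[c],m['xy'],.0705)[:2].round(3))
E
python3 d.py
```

```text
43.2667 [ 0.57878791 -0.11962802  0.25333598] [3.13640189e+00 2.88373444e-03 1.64282029e+00] unit x -213.5 y -333.5
board wrist [254. 202.] 0.87 [ 0.58  -0.151]
board wrist [249. 286.] 0.57 [ 0.581 -0.254]
hung_left wrist [240.  46.] 0.86 [ 0.556 -0.003]
hung_left wrist [293. 198.] 0.67 [ 0.619 -0.144]
board scene [283. 194.] 0.79 [ 0.587 -0.146]
board scene [313. 195.] 0.48 [ 0.583 -0.251]
hung_right scene [312. 189.] 0.67 [ 0.63  -0.253]
hung_right scene [297. 215.] 0.53 [ 0.453 -0.187]
hung_left scene [282. 188.] 0.69 [ 0.635 -0.144]
hung_left scene [242. 213.] 0.51 [ 0.463 -0.003]
hung_left scene [227. 190.] 0.39 [0.615 0.059]
```

>>> arm_command([
  {"offset": [35, -6, 0], "turn": [0, 0, 0], "claw": 0.25},
  {"offset": [35, -6, 0], "turn": [0, 0, 0], "claw": 0.25},
  {"offset": [35, -6, 0], "turn": [0, 0, 0], "claw": 0.25},
  {"offset": [35, -6, 0], "turn": [0, 0, 0], "claw": 0.25},
  {"offset": [35, -6, 0], "turn": [0, 0, 0], "claw": 0.25},
  {"offset": [35, -6, 0], "turn": [0, 0, 0], "claw": 0.25},
  {"offset": [35, -6, 0], "turn": [0, 0, 0], "claw": 0.25},
  {"offset": [35, -6, 0], "turn": [0, 0, 0], "claw": 0.25},
  {"offset": [35, -6, 0], "turn": [0, 0, 0], "claw": 0.25},
  {"offset": [35, -7, 0], "turn": [0, 0, 0], "claw": 0.25},
  {"offset": [0, 0, 0], "turn": [0, 0, -0.092], "claw": 0.25},
  {"offset": [0, 0, 0], "turn": [0, 0, -0.092], "claw": 0.25},
  {"offset": [0, 0, 0], "turn": [0, 0, -0.092], "claw": 0.25},
  {"offset": [0, 0, 0], "turn": [0, 0, 0], "claw": 0.25},
  {"offset": [0, 0, 0], "turn": [0, 0, 0], "claw": 0.25},
])

```text
time: 44.92
tool_pos: [0.4915, 0.2253, 0.2463]
orientation: [-3.139, 0.0, 1.916]
ft_force: [-0.3, 0.1, -0.7]
finger_gap: 0.249
grasp_force: 0.0
```

```bash
python3 p.py
python3 - <<'E'
from h import *
s=snap('wrist','g.png')
for t,z in (('board',.045),('drawer_bar',.111)):
    for m in robot.mark_of(t,'wrist')[:3]: 
        p=atz(s,m['xy'],z)[:2]; print(t,np.round(m['xy']),round(m['conf'],2),p.round(3),((p-C)@U).round(4),((p-C)@V).round(4))
E
```

```text
44.9167 [0.49149594 0.22534414 0.2462702 ] [-3.13904351e+00  8.88860616e-06  1.91597669e+00] unit x -179.1 y 20.6
board [233. 187.] 0.79 [0.473 0.197] -0.2058 0.0006
drawer_bar [128. 207.] 0.85 [0.39  0.168] -0.2938 0.0011
```

>>> arm_command([
  {"offset": [0.3, 1, 27], "turn": [0, 0, 0], "claw": 0.25},
  {"offset": [0, 0, 27], "turn": [0, 0, 0], "claw": 0.25},
  {"offset": [0, 0, 27], "turn": [0.105, 0, 0], "claw": 0.25},
  {"offset": [0, 0, 0], "turn": [0.105, 0, 0], "claw": 0.25},
  {"offset": [0, 0, 0], "turn": [0, 0, 0], "claw": 0.25},
  {"offset": [0, 0, 20], "turn": [0, 0, 0], "claw": 0.25},
  {"offset": [0, 0, 20], "turn": [0, 0, 0], "claw": 0.25},
  {"offset": [0, 0, 16.5], "turn": [0, 0, 0], "claw": 0.25},
  {"offset": [0, 0, 0], "turn": [0, 0, 0], "claw": 0.25},
  {"offset": [0, 0, 0], "turn": [0, 0, 0], "claw": 0.25},
  {"offset": [0, 0, 0], "turn": [0, 0, 0], "claw": 0},
  {"offset": [0, 0, 0], "turn": [0, 0, 0], "claw": 0},
  {"offset": [0, 0, 0], "turn": [0, 0, 0], "claw": 0},
  {"offset": [0, 0, 0], "turn": [0, 0, 0], "claw": 0},
])

```text
time: 46.23
tool_pos: [0.4818, 0.2222, 0.1119]
orientation: [-2.932, -0.0, 1.919]
ft_force: [0.2, 0.8, 7.4]
finger_gap: 0.1
grasp_force: 59.0
```

```bash
python3 p.py
```

```text
46.2333 [0.48180555 0.22216852 0.1118966 ] [-2.93214381e+00 -1.10362108e-04  1.91861673e+00] unit x -189.3 y 20.9
```

>>> arm_command([
  {"offset": [0, 0, -5], "turn": [0, 0, 0], "claw": 0},
  {"offset": [0, 0, -10], "turn": [0, 0, 0], "claw": 0},
  {"offset": [0, 0, -12], "turn": [0, 0, 0], "claw": 0},
  {"offset": [0, 0, -12], "turn": [0, 0, 0], "claw": 0},
  {"offset": [0, 0, -15], "turn": [0, 0, 0], "claw": 0},
  {"offset": [0, 0, -15], "turn": [0, 0, 0], "claw": 0},
  {"offset": [0, 0, -15], "turn": [-0.07, 0, 0], "claw": 0},
  {"offset": [0, 0, -15], "turn": [-0.07, 0, 0], "claw": 0},
  {"offset": [0, 0, -15], "turn": [-0.068, 0, 0], "claw": 0},
  {"offset": [0, 0, -15], "turn": [0, 0, 0.092], "claw": 0},
  {"offset": [0, 0, -15], "turn": [0, 0, 0.092], "claw": 0},
  {"offset": [0, 0, 0], "turn": [0, 0, 0.092], "claw": 0},
  {"offset": [0, 0, 0], "turn": [0, 0, 0], "claw": 0},
])

```text
time: 47.32
tool_pos: [0.5012, 0.2292, 0.2547]
orientation: [-3.14, 0.0, 1.638]
ft_force: [-0.1, -0.5, -1.1]
finger_gap: 0.096
grasp_force: 58.6
```

>>> arm_command([
  {"offset": [-32, -3, 0], "turn": [0, 0, 0], "claw": 0},
  {"offset": [-32, -3, 0], "turn": [0, 0, 0], "claw": 0},
  {"offset": [-32, -3, 0], "turn": [0, 0, 0], "claw": 0},
  {"offset": [-32, -3, 0], "turn": [0, 0, 0], "claw": 0},
  {"offset": [-32, -3, 0], "turn": [0, 0, 0], "claw": 0},
  {"offset": [-32, -3, 0], "turn": [0, 0, 0], "claw": 0},
  {"offset": [-32, -3, 0], "turn": [0, 0, 0], "claw": 0},
  {"offset": [-32, -3, 0], "turn": [0, 0, 0], "claw": 0},
  {"offset": [-32, -3, 0], "turn": [0, 0, 0], "claw": 0},
  {"offset": [-32, -3, 0], "turn": [0, 0, 0], "claw": 0},
  {"offset": [-32, -3, 0], "turn": [0, 0, 0], "claw": 0},
  {"offset": [0, 0, 0], "turn": [0, 0, 0], "claw": 0},
  {"offset": [0, 0, 0], "turn": [0, 0, 0], "claw": 0},
])

```text
time: 48.4
tool_pos: [0.4931, -0.1257, 0.2529]
orientation: [-3.137, 0.001, 1.643]
ft_force: [1.6, 0.4, -0.9]
finger_gap: 0.092
grasp_force: 58.6
```

```bash
python3 chk.py h
python3 - <<'E'
import cv2,numpy as np
for n in 'fh':
    im=cv2.imread(f'pics/{n}_wrist.png').astype(int)[150:330,235:280]
    g=(im[...,1]>im[...,2]+40)&(im[...,1]>im[...,0]+40); y,x=np.nonzero(g); print(n,g.sum(),y.min()+150,y.max()+150,np.median(x)+235)
E
```

```text
48.4 [ 0.4931 -0.1257  0.2529] [-3.1371  0.0008  1.643 ] [ 1.6386  0.4412 -0.9138]
board est [ 0.4946 -0.1465  0.1859] px [('wrist', array([257., 243.])), ('scene', array([285., 179.])), ('side', array([290., 180.]))]
board scene [283. 175.] 0.78 [ 0.5223 -0.1406]
board scene [310. 194.] 0.68 [ 0.3967 -0.2205]
board scene [280. 196.] 0.56 [ 0.3879 -0.1277]
board side [273. 204.] 0.74 [ 0.3926 -0.0163]
board side [288. 174.] 0.67 [ 0.5343 -0.169 ]
board side [290. 180.] 0.41 [ 0.4979 -0.1491]
board side [361. 214.] 0.34 [ 0.2186 -0.1847]
hung_right scene [314. 188.] 0.59 [ 0.6327 -0.2602]
hung_right side [291. 179.] 0.22 [ 0.6991 -0.3062]
hung_left scene [281. 189.] 0.49 [ 0.6285 -0.1386]
hung_left side [264. 197.] 0.71 [ 0.6275 -0.1421]
hung_left side [192. 218.] 0.68 [0.6243 0.1269]
hung_left side [240. 238.] 0.52 [0.4441 0.0595]
f 384 192 231 255.0
h 385 192 231 255.0
```

>>> arm_command([
  {"offset": [0, 0, 20], "turn": [0, 0, 0], "claw": 0},
  {"offset": [0, 0, 20], "turn": [0, 0, 0], "claw": 0},
  {"offset": [0, 0, 20], "turn": [0, 0, 0], "claw": 0},
  {"offset": [0, 0, 20], "turn": [0, 0, 0], "claw": 0},
  {"offset": [0, 0, 20], "turn": [0, 0, 0], "claw": 0},
  {"offset": [0, 0, 0], "turn": [0, 0, 0], "claw": 0},
  {"offset": [0, 8, 0], "turn": [0, 0, 0], "claw": 0},
  {"offset": [0, 8, 0], "turn": [0, 0, 0], "claw": 0},
  {"offset": [0, 8, 0], "turn": [0, 0, 0], "claw": 0},
  {"offset": [0, 8, 0], "turn": [0, 0, 0], "claw": 0},
  {"offset": [0, 8, 0], "turn": [0, 0, 0], "claw": 0},
  {"offset": [0, 6, 0], "turn": [0, 0, 0], "claw": 0},
  {"offset": [0, 5, 0], "turn": [0, 0, 0], "claw": 0},
  {"offset": [0, 0, 0], "turn": [0, 0, 0], "claw": 0},
  {"offset": [0, 0, 0], "turn": [0, 0, 0], "claw": 0},
])

```text
time: 50.1
tool_pos: [0.5438, -0.1209, 0.1525]
orientation: [-3.137, 0.001, 1.643]
ft_force: [0.2, -0.8, -0.1]
finger_gap: 0.093
grasp_force: 58.6
```

>>> arm_command([
  {"offset": [0, 0, 4], "turn": [0, 0, 0], "claw": 0},
  {"offset": [0, 0, 4], "turn": [0, 0, 0], "claw": 0},
  {"offset": [0, 0, 4], "turn": [0, 0, 0], "claw": 0},
  {"offset": [0, 0, 2], "turn": [0, 0, 0], "claw": 0},
  {"offset": [0, 0, 0], "turn": [0, 0, 0], "claw": 0},
  {"offset": [0, 0, 0], "turn": [0, 0, 0], "claw": 0},
])

```text
time: 50.6
tool_pos: [0.5445, -0.1218, 0.1399]
orientation: [-3.141, 0.004, 1.642]
ft_force: [3.4, -7.4, 8.7]
finger_gap: 0.093
grasp_force: 59.9
```

>>> arm_command([
  {"offset": [-2, 0, -0.5], "turn": [0, 0, 0], "claw": 0},
  {"offset": [0, 0, 0], "turn": [0, 0, 0], "claw": 0.15},
  {"offset": [0, 0, 0], "turn": [0, 0, 0], "claw": 0.19},
  {"offset": [0, 0, 0], "turn": [0, 0, 0], "claw": 0.22},
  {"offset": [0, 0, 0], "turn": [0, 0, 0], "claw": 0.22},
  {"offset": [0, 0, -8], "turn": [0, 0, 0], "claw": 0.22},
  {"offset": [0, 0, -15], "turn": [0, 0, 0], "claw": 0.22},
  {"offset": [0, 0, -25], "turn": [0, 0, 0], "claw": 0.22},
  {"offset": [0, 0, -35], "turn": [0, 0, 0], "claw": 0.22},
  {"offset": [0, 0, -25], "turn": [0, 0, 0], "claw": 0.22},
  {"offset": [0, 0, 0], "turn": [0, 0, 0], "claw": 0.22},
])

```text
time: 51.52
tool_pos: [0.5454, -0.123, 0.2537]
orientation: [3.138, 0.004, 1.643]
ft_force: [0.5, -0.0, 1.6]
finger_gap: 0.217
grasp_force: 0.0
```

```bash
python3 p.py; python3 d.py
python3 - <<'E'
import cv2,numpy as np
a=cv2.imread('pics/d2_scene.png')[150:220,255:345]; w=cv2.imread('pics/d2_wrist.png')
o=np.zeros((300,800,3),np.uint8); o[:300,:398]=cv2.resize(a,(398,300),interpolation=cv2.INTER_CUBIC); o[:300,400:]=cv2.resize(w,(400,300)); cv2.imwrite('pics/m3.png',o)
E
```

```text
51.5167 [ 0.54541677 -0.12302808  0.25367145] [3.13844357 0.0035778  1.64290918] unit x -246.1 y -325.5
board wrist [286. 200.] 0.93 [ 0.579 -0.151]
board wrist [255. 191.] 0.8 [ 0.546 -0.143]
board wrist [275. 283.] 0.73 [ 0.577 -0.251]
hung_left wrist [324. 195.] 0.66 [ 0.619 -0.142]
hung_left wrist [266.  45.] 0.64 [ 0.545 -0.004]
board scene [311. 196.] 0.84 [ 0.576 -0.242]
board scene [281. 198.] 0.69 [ 0.565 -0.136]
board scene [282. 194.] 0.44 [ 0.589 -0.142]
hung_right scene [314. 187.] 0.64 [ 0.639 -0.26 ]
hung_right scene [190. 248.] 0.55 [0.265 0.148]
hung_left scene [244. 213.] 0.69 [ 0.462 -0.008]
hung_left scene [283. 190.] 0.54 [ 0.62  -0.146]
hung_left scene [228. 187.] 0.41 [0.636 0.056]
```

View pics/m3.png

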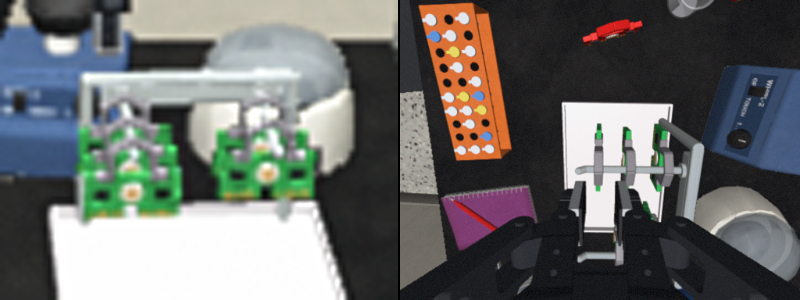

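All three boards and both original ones hang (scene crop: left stack of three, right stack of two). Checking the tilt of the middle one numerically.

Run:
```python
from h import *
np.set_printoptions(precision=4,suppress=True)
s=snap('wrist'); im=s['frame'].astype(int)
for t in ('board','hung_left'):
  for m in robot.trace(t,'wrist')[:4]:
    P=m['pixels']; g=P&(im[...,1]>im[...,0]+40)&(im[...,1]>im[...,2]+40); y,x=np.nonzero(g)
    if len(y)<20: continue
    e=[]
    for r in (y.min(),y.max()):
        e.append(atz(s,(np.median(x[y==r]),r),.1125)[:2])
    print(t,m['bbox'],round(m['conf'],2),'green',x.min(),x.max(),y.min(),y.max(),e)
    gr=P&(abs(im[...,0]-im[...,1])<15); yy,xx=np.nonzero(gr)
    print('  handle rows',yy.min(),yy.max(),atz(s,(xx.mean(),(yy.min()+yy.max())/2),.138)[:2])
```

```text
board [252.0, 157.3, 10.7, 91.5] 0.85 green 253 260 162 249 [array([ 0.5423, -0.101 ]), array([ 0.5461, -0.183 ])]
  handle rows 172 242 [ 0.5441 -0.1322]
board [287.3, 168.0, 22.8, 72.2] 0.71 green 289 300 166 227 [array([ 0.571 , -0.1023]), array([ 0.5774, -0.1584])]
  handle rows 170 241 [ 0.5763 -0.1285]
hung_left [326.2, 160.6, 29.1, 88.6] 0.78 green 327 346 162 250 [array([ 0.6069, -0.0962]), array([ 0.6209, -0.1783])]
  handle rows 165 244 [ 0.6125 -0.125 ]
```

Run:
```python
from h import *
np.set_printoptions(precision=1,suppress=True,linewidth=200)
s=robot.snapshot('scene'); im=s['frame'].astype(int)
g=(im[...,1]>im[...,0]+25)&(im[...,1]>im[...,2]+25)
for c in range(268,306,1):
  r=np.nonzero(g[165:210,c])[0]+165
  if len(r): print(c,r.min(),r.max(),end=' | ')
print()
yw=.07; a=np.array([np.cos(yw),np.sin(yw),0]); v=np.array([-a[1],a[0],0])
for n,hx,hy in (('hl',.619,-.1375),('b2',.580,-.1405),('b1',.546,-.143)):
  for th in (-.2,0,.2) if n=='b2' else (0,):
    Hk=np.array([hx,hy,.139]); e=lambda y,z: Hk+v*(np.cos(th)*y-np.sin(th)*(z-69)/1)*.001+np.array([0,0,1])*(np.sin(th)*y+np.cos(th)*(z-69))*.001
    print(n,th,proj(s,[e(38,42),e(38,0),e(-38,42),e(-38,0)]).ravel())
w=robot.snapshot('wrist'); im=w['frame'].astype(int); g=(im[...,1]>im[...,0]+25)&(im[...,1]>im[...,2]+25)
for c in range(248,312,2):
  r=np.nonzero(g[140:265,c])[0]+140
  if len(r): print(c,r.min(),r.max(),len(r),end=' | ')
print()
for n,hx,hy in (('hl',.619,-.1375),('b2',.580,-.1405),('b1',.546,-.143)):
  for th in (-.2,0,.2) if n=='b2' else (0,):
    Hk=np.array([hx,hy,.139]); e=lambda y,z: Hk+v*(np.cos(th)*y-np.sin(th)*(z-69)/1)*.001+np.array([0,0,1])*(np.sin(th)*y+np.cos(th)*(z-69))*.001
    print(n,th,proj(w,[e(38,42),e(38,0),e(-38,42),e(-38,0)]).ravel())
```

```text
272 188 189 | 273 179 190 | 274 179 201 | 275 180 200 | 276 182 200 | 277 182 199 | 278 183 198 | 279 193 200 | 280 181 200 | 281 180 199 | 282 180 199 | 283 185 197 | 284 190 197 | 285 180 197 | 286 180 199 | 287 181 198 | 288 186 199 | 289 192 199 | 290 181 199 | 291 179 198 | 292 179 198 | 293 179 199 | 294 184 199 | 295 188 199 | 303 185 190 | 304 180 195 | 305 180 196 | 
hl 0 [270.7 180.3 270.6 190.3 291.7 179.7 291.3 189.7]
b2 -0.2 [273.3 187.3 275.5 197.2 294.4 183.1 296.3 193. ]
b2 0 [271.7 185.7 271.5 195.8 293.  185.1 292.6 195.3]
b2 0.2 [270.4 183.7 267.9 193.8 291.2 186.9 288.5 196.8]
b1 0 [272.4 190.6 272.3 200.8 294.2 190.  293.7 200.2]
254 169 249 20 | 256 161 249 28 | 258 161 249 28 | 260 170 180 11 | 288 191 197 5 | 290 166 227 14 | 292 165 227 35 | 294 166 181 16 | 296 169 181 13 | 298 170 181 12 | 300 171 171 1 | 
hl 0 [343.7 166.2 332.2 156.9 336.6 246.5 326.7 227.9]
b2 -0.2 [296.6 171.4 291.3 169.9 295.2 255.3 290.2 242.8]
b2 0 [297.9 166.4 292.5 157.1 294.3 246.5 289.8 227.9]
b2 0.2 [299.4 163.1 294.1 145.3 293.7 237.2 289.7 213. ]
b1 0 [258.  166.4 258.  157.1 257.6 246.4 257.6 227.8]
```

The tilt is small (about 0.07 rad), which is fine. Now back to the bar to shut the drawer.

>>> arm_command([
  {"offset": [33.4, -14.9, 0], "turn": [0, 0, 0], "claw": 0.33},
  {"offset": [33.4, -14.9, 0], "turn": [0, 0, 0], "claw": 0.33},
  {"offset": [33.4, -14.9, 0], "turn": [0, 0, 0], "claw": 0.33},
  {"offset": [33.4, -14.9, 0], "turn": [0, 0, 0], "claw": 0.33},
  {"offset": [33.4, -14.9, 0], "turn": [0, 0, 0], "claw": 0.33},
  {"offset": [33.4, -14.9, 0], "turn": [0, 0, 0], "claw": 0.33},
  {"offset": [33.4, -14.9, 0], "turn": [0, 0, 0], "claw": 0.33},
  {"offset": [33.4, -14.9, 0], "turn": [0, 0, 0], "claw": 0.33},
  {"offset": [33.4, -14.9, 0], "turn": [0, 0, 0], "claw": 0.33},
  {"offset": [0, 0, 0], "turn": [0, 0, -0.092], "claw": 0.33},
  {"offset": [0, 0, 0], "turn": [0, 0, -0.092], "claw": 0.33},
  {"offset": [0, 0, 0], "turn": [0, 0, -0.092], "claw": 0.33},
  {"offset": [0, 0, 0], "turn": [0, 0, 0], "claw": 0.33},
  {"offset": [0, 0, 0], "turn": [0, 0, 0], "claw": 0.33},
])

```text
time: 53.33
tool_pos: [0.3888, 0.1674, 0.2474]
orientation: [-3.138, 0.0, 1.916]
ft_force: [-0.2, 0.3, -0.7]
finger_gap: 0.331
grasp_force: 0.0
```

```bash
python3 p.py
python3 - <<'E'
from h import *
s=snap('wrist','k.png')
for m in robot.mark_of('drawer_bar','wrist')[:2]:
    p=atz(s,m['xy'],.111)[:2]; print(np.round(m['xy']),round(m['conf'],2),p.round(3),((p-C)@U).round(4),((p-C)@V).round(4))
E
```

```text
53.3333 [0.38882752 0.16740337 0.24736041] [-3.13768513e+00  4.10677835e-05  1.91602087e+00] unit x -295.3 y 0.8
[498. 162.] 0.6 [0.574 0.257] -0.0906 0.023
[260. 187.] 0.55 [0.392 0.168] -0.2924 0.0001
```

>>> arm_command([
  {"offset": [0, 2, 30], "turn": [0, 0, 0], "claw": 0.33},
  {"offset": [0, 0, 30], "turn": [0, 0, 0], "claw": 0.33},
  {"offset": [0, 0, 30], "turn": [0, 0, 0], "claw": 0.33},
  {"offset": [0, 0, 22], "turn": [0, 0, 0], "claw": 0.33},
  {"offset": [0, 0, 20], "turn": [0, 0, 0], "claw": 0.33},
  {"offset": [0, 0, 0], "turn": [0, 0, 0], "claw": 0.33},
  {"offset": [0, 0, 0], "turn": [0, 0, 0], "claw": 0},
  {"offset": [0, 0, 0], "turn": [0, 0, 0], "claw": 0},
  {"offset": [0, 0, 0], "turn": [0, 0, 0], "claw": 0},
  {"offset": [0, 0, 0], "turn": [0, 0, 0], "claw": 0},
], grip_force=40)

```text
time: 54.27
tool_pos: [0.3908, 0.168, 0.1165]
orientation: [-3.139, 0.0, 1.918]
ft_force: [4.5, -0.1, -2.0]
finger_gap: 0.097
grasp_force: 39.6
```

>>> arm_command([
  {"offset": [0, 8, 0], "turn": [0, 0, 0], "claw": 0},
  {"offset": [0, 16, 0], "turn": [0, 0, 0], "claw": 0},
  {"offset": [0, 16, 0], "turn": [0, 0, 0], "claw": 0},
  {"offset": [0, 16, 0], "turn": [0, 0, 0], "claw": 0},
  {"offset": [0, 16, 0], "turn": [0, 0, 0], "claw": 0},
  {"offset": [0, 16, 0], "turn": [0, 0, 0], "claw": 0},
  {"offset": [0, 16, 0], "turn": [0, 0, 0], "claw": 0},
  {"offset": [0, 16, 0], "turn": [0, 0, 0], "claw": 0},
  {"offset": [0, 16, 0], "turn": [0, 0, 0], "claw": 0},
  {"offset": [0, 12, 0], "turn": [0, 0, 0], "claw": 0},
  {"offset": [0, 8, 0], "turn": [0, 0, 0], "claw": 0},
  {"offset": [0, 5, 0], "turn": [0, 0, 0], "claw": 0},
  {"offset": [0, 4, 0], "turn": [0, 0, 0], "claw": 0},
  {"offset": [0, 0, 0], "turn": [0, 0, 0], "claw": 0},
  {"offset": [0, 0, 0], "turn": [0, 0, 0], "claw": 0},
])

```text
time: 55.52
tool_pos: [0.5471, 0.2244, 0.1164]
orientation: [-3.141, 0.001, 1.918]
ft_force: [3.0, -4.1, 9.0]
finger_gap: 0.096
grasp_force: 40.7
```

>>> arm_command([
  {"offset": [0, 1.5, 0], "turn": [0, 0, 0], "claw": 0},
  {"offset": [0, 1.5, 0], "turn": [0, 0, 0], "claw": 0},
  {"offset": [0, 0, 0], "turn": [0, 0, 0], "claw": 0},
  {"offset": [0, 0, 0], "turn": [0, 0, 0], "claw": 0},
])

```text
time: 55.85
tool_pos: [0.549, 0.2251, 0.1164]
orientation: [-3.138, 0.001, 1.918]
ft_force: [-6.2, -6.8, 12.1]
finger_gap: 0.099
grasp_force: 41.2
```

>>> arm_command([
  {"offset": [0, 1, 0], "turn": [0, 0, 0], "claw": 0},
  {"offset": [0, 0, 0], "turn": [0, 0, 0], "claw": 0},
  {"offset": [0, 0, 0], "turn": [0, 0, 0], "claw": 0.31},
  {"offset": [0, 0, 0], "turn": [0, 0, 0], "claw": 0.31},
  {"offset": [0, 0, 0], "turn": [0, 0, 0], "claw": 0.31},
  {"offset": [0, 0, -20], "turn": [0, 0, 0], "claw": 0.31},
  {"offset": [0, 0, -30], "turn": [0, 0, 0], "claw": 0.31},
  {"offset": [0, 0, -30], "turn": [0, 0, 0], "claw": 0.31},
  {"offset": [0, 0, -30], "turn": [0, 0, 0], "claw": 0.31},
  {"offset": [0, 0, -20], "turn": [0, 0, 0], "claw": 0.31},
  {"offset": [0, 0, 0], "turn": [0, 0, 0], "claw": 0.31},
  {"offset": [0, 0, 0], "turn": [0, 0, 0], "claw": 0.31},
])

```text
time: 56.85
tool_pos: [0.5501, 0.226, 0.2457]
orientation: [-3.14, -0.0, 1.919]
ft_force: [-0.3, 0.0, -0.3]
finger_gap: 0.311
grasp_force: 0.0
```

```bash
python3 p.py
python3 - <<'E'
from h import *
S={c:snap(c,'z_'+c+'.png') for c in ('wrist','scene')}
for m in robot.mark_of('drawer_bar','wrist')[:2]:
    p=atz(S['wrist'],m['xy'],.111)[:2]; print(np.round(m['xy']),round(m['conf'],2),p.round(3),((p-C)@U).round(4),((p-C)@V).round(4))
for t in ('board','hung_right','hung_left','beaker'):
    for m in robot.mark_of(t,'scene')[:4]: print(t,np.round(m['xy']),round(m['conf'],2),atz(S['scene'],m['xy'],0 if t=='beaker' else .0705)[:2].round(3))
E
```

```text
56.85 [0.55008907 0.22595797 0.24572817] [-3.13968035e+00 -1.08357217e-04  1.91882877e+00] unit x -123.7 y 1.4
[254. 188.] 0.91 [0.548 0.224] -0.1259 0.0
board [312. 196.] 0.74 [ 0.578 -0.248]
board [284. 198.] 0.73 [ 0.559 -0.146]
board [281. 194.] 0.6 [ 0.588 -0.137]
hung_right [314. 172.] 0.5 [ 0.763 -0.272]
hung_right [316. 190.] 0.45 [ 0.621 -0.265]
hung_left [281. 188.] 0.6 [ 0.629 -0.138]
hung_left [244. 215.] 0.6 [ 0.451 -0.009]
hung_left [226. 187.] 0.46 [0.639 0.067]
beaker [226. 200.] 0.52 [0.658 0.067]
```

The drawer is shut and all five boards hang. Handing in.

```bash
python3 -c "
from plant import robot; print(robot.finish_job())"
```

```text
the job is handed in; nothing more can be done
None
```

The job is handed in but no verdict came back: by my last camera and force readings, all three boards and the two original ones hang on the hooks, the drawer is shut against its stop, and no contact with the bottles or beaker was felt.

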